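# Lay the finished copper plaques on their mounts

## Task

Four finished copper plaques lie about the metal chaser's bench, mixed in with the dark wooden mounts cut for them. Lay each plaque, face up, in the middle of the mount of its own shape and size, its sides parallel with the mount's, so that an even border of wood shows all round. Set the plaques down rather than dropping them, and do not shift or knock over the copper bowl and the brass cup that stand among them.

Things in the scene. Friction and masses are not known exactly. Their poses are not given: they have to be found in the camera images.
- plaque_round_large_center (a point): the larger round copper plaque: a flat disc 60 mm across and 15 mm thick with plain upright edges and low raised ornament (up to 3 mm) on top, about 70 to 140 g, loose; its origin is the plaque's centre, 7.5 mm above its flat underside; z up out of the ornamented face
- plaque_round_small_center (a point): the smaller round copper plaque: a disc 40 mm across, 15 mm thick, about 30 to 65 g, otherwise like the larger one; its origin is the plaque's centre, 7.5 mm above its flat underside; z up out of the ornamented face
- plaque_square_center (a point): the square copper plaque: 52 x 52 mm, 15 mm thick, raised star on top, about 85 to 170 g, loose; its origin is the plaque's centre, 7.5 mm above its flat underside; z up out of the ornamented face; x and y square to its edges
- plaque_oblong_center (a point): the oblong copper plaque: 42 mm (along its x) by 84 mm (along its y), 15 mm thick, two raised arches on top, about 85 to 170 g, loose; its origin is the plaque's centre, 7.5 mm above its flat underside; z up out of the ornamented face
- mount_round_large_top (a point): the larger round mount, a dark wooden board 18 mm high lying loose on the table (250 g): top face 90 mm across, above a 9 mm high foot 100 mm across; its origin is the centre of the flat top face, on which the plaque lies, 18 mm above the table
- mount_round_small_top (a point): the smaller round mount, dark wood, 18 mm high, loose: top face 68 mm across, foot 78 mm across and 9 mm high; its origin is the centre of the flat top face, on which the plaque lies, 18 mm above the table
- mount_square_top (a point): the square mount, dark wood, 18 mm high, loose: top face 80 x 80 mm, foot 90 x 90 mm and 9 mm high; its origin is the centre of the flat top face, on which the plaque lies, 18 mm above the table; x and y square to its edges
- mount_oblong_top (a point): the oblong mount, dark wood, 18 mm high, loose: top face 68 mm (along its x) by 110 mm (along its y), foot 78 x 120 mm and 9 mm high; its origin is the centre of the flat top face, on which the plaque lies, 18 mm above the table
- bowl_center (a point): bystander: a small open copper bowl standing loose among the pieces, 64 mm across the rim, 36 mm high; origin at its centre, 18 mm above the table
- cup_center (a point): bystander: a small open brass cup standing loose among the pieces, 42 mm across the rim, 46 mm high; origin at its centre, 23 mm above the table. A 44 mm steel cube (a doming block), not listed, also stands among the pieces; at the start nothing else among them is taller than 20 mm. The taller bench equipment stands beyond x = 0.77 m or more than 0.38 m to either side
There are look-alikes about, which are no part of the job. What is shaped like the part that bears mount_square_top but turquoise is not meant.

How it is judged:
By the outcome, as a careful person would: the job done as asked, in the order asked, and still so for the second after the job is handed in, with the robot touching nothing.
It also fails if it takes over 112 s, if anything falls off the work surface, if the arm or the gripper's body presses on something with over 40 N, if the wrist force passes 120 N, or if a joint passes its speed limit or range.

## Robot

A 7-joint arm with a two-finger parallel gripper is mounted at the origin on the work surface. World frame = base frame: x ahead of the robot, y to its left, z up, the work surface at z = 0. Lengths are in mm, angles in rad, forces in N, time in s.
With the tool pointing down it reaches from about 425 to 875 mm from the base axis. Payload 4.7 kg.
Tool frame: the origin (TCP) lies at the very end of the fingers, on their centre line; the grasp point (between the pads) lies 19 mm behind it (r.tcp_to_grasp is the distance from the TCP to the grasp point, in mm); z points along the fingers, x is the direction in which the jaws open and shut, and the axes are right-handed (so a half turn about z gives the same grasp; the last joint's range is limited). The gripper opens to 87 mm and grips with 3 to 60 N. Pads are 19 mm wide; open, the fingers measure 117 mm over their backs; the gripper's body (75 mm by 190 mm) begins 51 mm behind the grasp point.
Start: joints at [1.13, 0.321, -0.07, 1.45, 0.023, 1.371, -0.057], TCP at [285.518, -583.957, 222.587] pointing down, gripper open.
Joint ranges: [-2.86, 2.86], [-0.3, 2.09], [-1.38, 1.24], [0.06, 2.45], [-1.56, 4.7], [0.09, 2.05], [-2.69, 2.69]. Speed limits (rad/s): [2.57, 2.57, 3.14, 3.14, 3.14, 3.14, 3.14].

## Interface

Orientations are given as a rotation vector (axis times angle).
In Python, from bench import r gives the robot as it stands.
- The arm moves only by the shell command python3 -m inch 'ROWS' [FORCE]. ROWS is a JSON object of lists of equal length, an entry for each row: "gripper": the gripper's target within -1 to 1 (fully open at 1, half-way at 0, shut at -1); "delta_pos": the shift along the world's x, y, z in units of 50 mm (1.0 is 50 mm), a list of three; "rotation": the turn, a rotation vector about the world's x, y, z in units of 8 degrees (1.0 is 8 degrees), a list of three. A call has 1 to 10 rows; each row shifts and turns the commanded pose from where the row before left it; what a row does not reach is not made up. A row lasts 1/8 s, in which the tool goes at most 62.5 mm and 10.7 degrees, less where a joint would pass 70% of its speed; a pose out of reach is approached as far as the arm can. A call is refused whole if a number of a shift passes 1 or a number of a turn 1, either way. A call with a gripper value outside its range is refused whole. The fingers move at their own pace and stop on an object; FORCE is the grip in N (left out, the last holds). Time passes only in rows, so rows that do not move let the fingers close. It gives the time, the measured TCP pose, the force and the opening at its end, in the units of the state.
- r.state(): the state, without advancing time (a new reading comes with each control period).
- r.capture(name): name is "scene" or "top" or "wrist"; returns (picture, depth): 480x640x3 uint8, blue, green, red; 480x640 float32, mm along the optical axis (not along the pixel's ray), 0 where there is no reading.
- r.camera_info(name): a dict with "K" (3x3 intrinsics, pixels), "k1" (the pictures are not rectified: a ray, as slopes to the right and down, at radius r is drawn at 1 + k1 r^2 times it, then the intrinsics apply), "R" (3x3) and "t" (3): a world point X has camera coordinates R X + t; the wrist camera has in their place "hand_eye" (4x4, takes a point from camera to tool coordinates, whose origin is the TCP and whose axes are the tool frame's). Camera axes: x right, y down, z forward; pixel columns grow to the right and rows downward; lengths in mm; the calibration is good to about 2 mm. A picture is of the moment at which its call begins: read the wrist's pose just before it. camera_info takes no time and is no camera call.
- r.job_done(): hands the job in, once; it reports no verdict.
The state is a dict: "time_s": time; "q": joint angles; "qvel": joint speeds; "joint_efforts": joint torques, N m; "ee_pos": TCP position; "eef_rot": TCP orientation; "ft_force": force on the tool from outside, world axes, zero at the start; "torque": the same for the moment, N m; "finger_gap": finger opening in mm.
Only numpy, scipy, OpenCV 4.12 (cv2) and the standard library are available. Lean on these libraries where they do the work, as an engineer would, in place of code of your own. Each camera call takes 0.05 s, during which the arm holds its last target.

## Working session

There is one attempt and no reset: what is moved stays moved. The work goes in short steps, Python scripts to look and compute and a shell command to move; the robot and the scene stay as the last step left them, time stands still between calls to the robot, and variables do not carry over. Pictures are saved under pics/ and viewed, and the job is handed in when it is done.

```bash
ls; mkdir -p pics; python3 - <<'E'
from bench import r
import cv2
s=r.state();print(s)
for n in("scene","top"):
    p,d=r.capture(n);cv2.imwrite(f"pics/{n}0.png",p)
    import numpy as np
    np.save(f"pics/{n}0.npy",d); 
    print(r.camera_info(n))
print(r.camera_info("wrist"))
E
```

```text
pics
{'time_s': 0.0, 'q': array([ 1.13009511,  0.32182443, -0.07008691,  1.45167796,  0.02261408,
        1.37078762, -0.05689831]), 'qvel': array([-0.00069933, -0.00106277,  0.00067501,  0.00138377, -0.00010394,
       -0.00141367, -0.00069276]), 'joint_efforts': array([ 4.76401544e-05, -4.91294682e+01, -4.03829115e-01, -3.12526989e+01,
       -6.36654929e-02,  4.36449295e-02,  1.87389969e-04]), 'ee_pos': array([ 285.24344687, -583.45361778,  221.45911273]), 'eef_rot': array([-2.66432016e+00,  1.66290251e+00,  2.63292033e-03]), 'ft_force': array([-0.38168476, -0.13814025, -0.19907165]), 'torque': array([-0.02665386,  0.05734091, -0.00407168]), 'finger_gap': 86.61346842564262}
{'K': array([[533.25581292,   0.        , 324.31986476],
       [  0.        , 533.25581292, 244.87996894],
       [  0.        ,   0.        ,   1.        ]]), 'k1': -0.03055610257398383, 'R': array([[-0.49215689,  0.87044146,  0.01064193],
       [ 0.62718734,  0.36304308, -0.68908328],
       [-0.60367014, -0.3324626 , -0.72460402]]), 't': array([ 286.31188977, -273.68563262, 1278.2214132 ])}
{'K': array([[5
[... 226 characters left out ...]

       [-0.97610893,  0.04827038, -0.21185213],
       [ 0.21149887, -0.01237066, -0.97729995]]), 't': array([ -40.30939398,  525.89333223, 1274.19698139])}
{'K': array([[363.2133952 ,   0.        , 315.97730293],
       [  0.        , 363.2133952 , 245.18107554],
       [  0.        ,   0.        ,   1.        ]]), 'k1': -0.04193514766116665, 'hand_eye': array([[ 9.99999981e-01,  6.91583637e-05,  1.80848417e-04,
        -5.73636669e-01],
       [-1.21253527e-04,  9.51883505e-01,  3.06460075e-01,
        -8.47206571e+01],
       [-1.50952348e-04, -3.06460091e-01,  9.51883496e-01,
        -1.62452499e+02],
       [ 0.00000000e+00,  0.00000000e+00,  0.00000000e+00,
         1.00000000e+00]])}
```

View pics/top0.png

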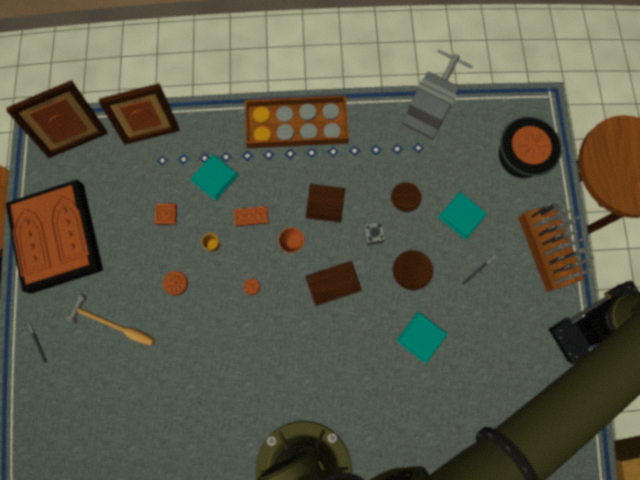

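View pics/scene0.png

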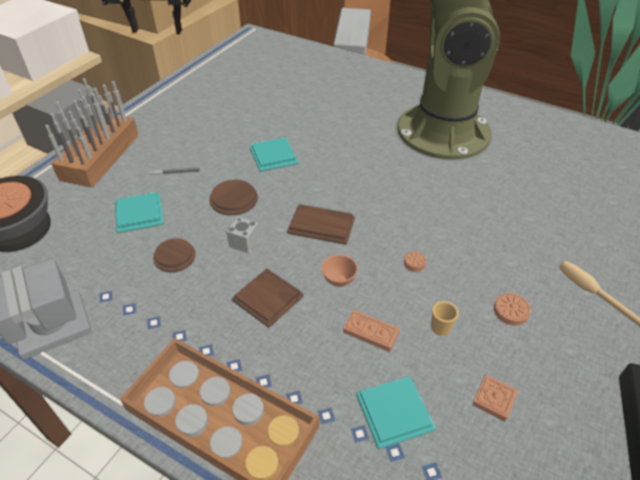

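```bash
cat > h.py <<'E'
import numpy as np, cv2
from scipy.spatial.transform import Rotation as Ro
from scipy.optimize import least_squares
from bench import r
def cam(name, st=None):
    i=r.camera_info(name)
    if name=="wrist":
        T=np.eye(4);T[:3,:3]=Ro.from_rotvec(st["eef_rot"]).as_matrix();T[:3,3]=st["ee_pos"]
        W=np.linalg.inv(T@i["hand_eye"]);R,t=W[:3,:3],W[:3,3]
    else: R,t=np.array(i["R"]),np.array(i["t"])
    return i["K"],np.array([i["k1"],0,0,0.]),R,t
def proj(X,c):
    K,D,R,t=c
    return cv2.projectPoints(np.asarray(X,float).reshape(-1,1,3),cv2.Rodrigues(R)[0],t,K,D)[0].reshape(-1,2)
def back(px,z,c):
    K,D,R,t=c
    u=cv2.undistortPoints(np.asarray(px,float).reshape(-1,1,2),K,D).reshape(-1,2)
    d=np.c_[u,np.ones(len(u))]@R; C=-R.T@t
    s=(z-C[2])/d[:,2]; return C+d*s[:,None]
# shape prisms: list of (kind,sx,sy,z0,z1)
P={"RL":[("c",60,60,0,15)],"RS":[("c",40,40,0,15)],"SQ":[("r",52,52,0,15)],"OB":[("r",42,84,0,15)],
"mRL":[("c",100,100,0,9),("c",90,90,9,18)],"mRS":[("c",78,78,0,9),("c",68,68,9,18)],
"mSQ":[("r",90,90,0,9),("r",80,80,9,18)],"mOB":[("r",78,120,0,9),("r",68,110,9,18)],
"bowl":[("c",64,64,34,36)],"cup":[("c",42,42,44,46)],"cube":[("r",44,44,0,44)]}
def outline(k,x,y,a,z0=0):
    o=[]
    for kind,sx,sy,za,zb in P[k]:
        if kind=="c":
            t=np.linspace(0,2*np.pi,48,endpoint=False);q=np.c_[np.cos(t)*sx/2,np.sin(t)*sy/2]
        else: q=np.array([[-1,-1],[1,-1],[1,1],[-1,1]])*[sx/2,sy/2]
        q=q@np.array([[np.cos(a),np.sin(a)],[-np.sin(a),np.cos(a)]])+[x,y]
        for z in(za,zb): o.append(np.c_[q,np.full(len(q),z+z0)])
    return np.vstack(o)
def hull(k,p,c,z0=0): return cv2.convexHull(proj(outline(k,*p,z0),c).astype(np.float32))
def fit(k,cnt,c,guess,z0=0):
    """silhouette fit of prism outline to contour pixels"""
    pts=cnt.reshape(-1,2).astype(np.float32)
    rnd=P[k][0][0]=="c"
    def f(v):
        h=hull(k,(v[0],v[1],0 if rnd else v[2]),c,z0)
        d=np.array([cv2.pointPolygonTest(h,(float(a),float(b)),True) for a,b in pts])
        return d+0.0
    best=None
    for a0 in ([guess[2]] if rnd or guess[2] is not None else []) or np.arange(0,np.pi,np.pi/6):
        s=least_squares(f,[guess[0],guess[1],a0 or 0],x_scale=[1,1,.02],diff_step=1e-4,loss="soft_l1")
        if best is None or s.cost<best.cost: best=s
    return best.x, np.sqrt(np.mean(f(best.x)**2))
def mask(img,kind):
    b,g,rr=[img[...,i].astype(int) for i in range(3)]
    if kind=="copper": m=(rr-b>45)&(rr>110)&(rr-g>35)
    else: m=(rr-b>12)&(rr<115)&(rr>=g+8)
    m=m.astype(np.uint8)*255
    return m
def blob(m,px,close=3):
    m=cv2.morphologyEx(m,cv2.MORPH_CLOSE,np.ones((close,close),np.uint8))
    n,l,s,ce=cv2.connectedComponentsWithStats(m)
    i=[j for j in range(1,n) if s[j,4]>30]
    j=min(i,key=lambda j:np.hypot(*(ce[j]-px)))
    mm=(l==j).astype(np.uint8)*255
    cs,_=cv2.findContours(mm,cv2.RETR_EXTERNAL,cv2.CHAIN_APPROX_NONE)
    return max(cs,key=cv2.contourArea),s[j,4]
E
python3 - <<'E'
from h import *
for n,G in (("top",dict(SQ=(166,214),OB=(251,216),RL=(175,283),RS=(251,287),mSQ=(326,202),mRS=(406,196),mRL=(413,270),mOB=(333,283))),
 ("scene",dict(SQ=(496,397),OB=(371,330),RL=(513,308),RS=(415,261),mSQ=(267,297),mRS=(174,255),mRL=(233,196),mOB=(321,223)))):
    img=cv2.imread(f"pics/{n}0.png");c=cam(n)
    for k,px in G.items():
        cn,ar=blob(mask(img,"wood" if k[0]=="m" else "copper"),px)
        g=back([px],10,c)[0]
        v,e=fit(k,cn,c,(g[0],g[1],None))
        print(n,k,ar,v[:2].round(1),round(np.degrees(v[2])%180,1),"rms",e.round(2))
        cv2.polylines(img,[hull(k,v if 'R' not in k else (v[0],v[1],0),c).astype(int)],1,(0,255,0),1)
    cv2.imwrite(f"pics/{n}fit.png",img)
c=cam("top");print("bowl",back([(291,239)],36,c),"cup",back([(210,242)],46,c),"cube",back([(375,233)],44,c))
E
```

```text
top SQ 393 [625.7 318.4] 168.6 rms 1.61
top OB 540 [610.2 104.2] 3.0 rms 1.28
top RL 432 [451.  294.8] 0.0 rms 1.52
top RS 190 [432.8 106.7] 0.0 rms 1.31
top mSQ 1225 [634.5 -82.7] 80.0 rms 0.98
top mRS 703 [ 640.4 -286.5] 0.0 rms 1.03
top mRL 1264 [ 454.4 -287.7] 0.0 rms 0.96
top mOB 1552 [431.3 -91.8] 14.7 rms 0.89
scene SQ 1107 [618.5 316.1] 88.1 rms 2.31
scene OB 1136 [603.8 101.6] 7.1 rms 2.37
scene RL 815 [446.2 291.8] 0.0 rms 2.23
scene RS 303 [432.2 104.9] 0.0 rms 2.09
scene mSQ 1209 [626.8 -93.5] 69.7 rms 7.45
scene mRS 879 [ 639.6 -290. ] 0.0 rms 3.65
scene mRL 1033 [ 450.2 -290. ] 0.0 rms 4.97
scene mOB 593 [ 412.5 -109.6] 20.1 rms 5.69
bowl [[538.43849746   3.93015715  36.        ]] cup [[538.46129136 197.72061014  46.        ]] cube [[ 541.43418504 -198.10111421   44.        ]]
```

```bash
python3 -m inch '{"gripper":[1,1,1,1,1,1,1,1,1,1],"delta_pos":[[0.2,0.5,0.1],[0.3,0.9,0.1],[0.3,0.9,0.1],[0.3,0.9,0.1],[0.3,0.9,0.1],[0.3,0.9,0],[0.3,0.9,0],[0.3,0.9,0],[0.3,0.9,0],[0.3,0.9,0]],"rotation":[[0,0,0.7],[0,0,0.7],[0,0,0.7],[0,0,0.7],[0,0,0.7],[0,0,0.7],[0,0,0.7],[0,0,0.7],[0,0,0.7],[0,0,0.6]]}' 20
python3 -m inch '{"gripper":[1,1,1,1,1,1,1,1],"delta_pos":[[0.3,0.9,0],[0.3,0.9,0],[0.3,0.9,0],[0.3,0.9,0],[0.3,0.9,0],[0.2,0.6,0],[0,0,0],[0,0,0]],"rotation":[[0,0,0],[0,0,0],[0,0,0],[0,0,0],[0,0,0],[0,0,0],[0,0,0],[0,0,0]]}'
cat > look.py <<'E'
import sys
from h import *
n=sys.argv[1];s=r.state();p,d=r.capture("wrist");cv2.imwrite(f"pics/{n}.png",p);np.savez(f"pics/{n}.npz",rot=s["eef_rot"],pos=s["ee_pos"],d=d)
a=Ro.from_rotvec(s["eef_rot"]).as_matrix()
print("t",s["time_s"],"pos",s["ee_pos"].round(1),"xang",np.degrees(np.arctan2(a[1,0],a[0,0])).round(2),"z",a[:,2].round(4),"gap",round(s["finger_gap"],1),"f",s["ft_force"].round(1))
E
python3 look.py w1
```

```text
time_s: 1.35
ee_pos: [430.6, -152.4, 247.3]
eef_rot: [3.133, -0.235, -0.0]
ft_force: [-0.3, 0.8, 0.8]
finger_gap: 87.1
time_s: 2.35
ee_pos: [515.2, 100.0, 247.1]
eef_rot: [3.131, -0.24, -0.001]
ft_force: [-0.0, -0.1, -0.4]
finger_gap: 87.0
t 2.35 pos [515.2 100.  247.1] xang -8.78 z [-1.e-03 -8.e-04 -1.e+00] gap 87.0 f [-0.  -0.1 -0.4]
```

View pics/w1.png

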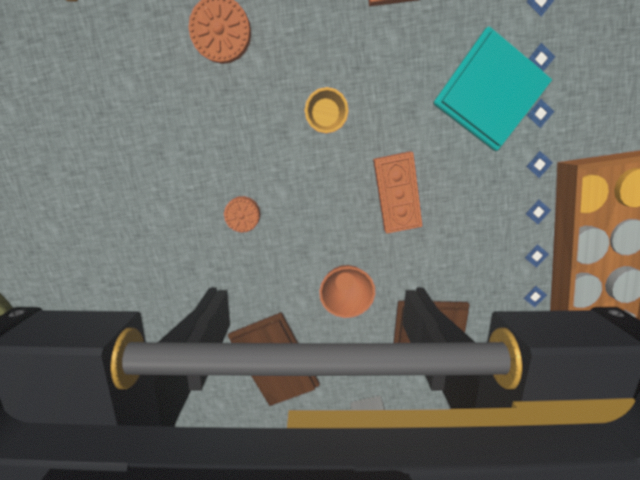

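```bash
cat > wf.py <<'E'
import sys
from h import *
def run(n,G,z0=0,show=True):
    img=cv2.imread(f"pics/{n}.png");q=np.load(f"pics/{n}.npz")
    c=cam("wrist",{"eef_rot":q["rot"],"ee_pos":q["pos"]})
    out={}
    for k,px in G.items():
        cn,ar=blob(mask(img,"wood" if k[0]=="m" else "copper"),px)
        ok=[p for p in cn.reshape(-1,2) if 2<p[0]<637 and 2<p[1]<477]
        g=back([px],10,c)[0]
        v,e=fit(k,np.array(ok),c,(g[0],g[1],None),z0)
        out[k]=v
        print(n,k,ar,v[:2].round(1),round(np.degrees(v[2])%180,1),"rms",e.round(2))
        cv2.polylines(img,[hull(k,v if 'R' not in k else (v[0],v[1],0),c,z0).astype(int)],1,(0,255,0),1)
    cv2.imwrite(f"pics/{n}fit.png",img)
    return out,c
if __name__=="__main__":
    run(sys.argv[1],eval(sys.argv[2]),*(eval(a) for a in sys.argv[3:]))
E
python3 wf.py w1 "dict(RL=(220,30),RS=(242,214),OB=(399,192))"
python3 -m inch '{"gripper":[1,1,1,1,1],"delta_pos":[[0,0.9,0],[0,0.9,0],[0,0.4,0],[0,0,0],[0,0,0]],"rotation":[[0,0,0],[0,0,0],[0,0,0],[0,0,0],[0,0,0]]}'
python3 look.py w2
```

```text
w1 RL 3080 [446.7 295.2] 0.0 rms 1.98
w1 RS 971 [430.  105.7] 0.0 rms 1.6
w1 OB 2952 [607.2 103. ] 3.1 rms 1.22
time_s: 3.02
ee_pos: [516.0, 208.7, 247.4]
eef_rot: [3.131, -0.244, 0.0]
ft_force: [0.6, -0.6, -0.3]
finger_gap: 87.0
t 3.025 pos [516.  208.7 247.4] xang -8.9 z [-0.     -0.0016 -1.    ] gap 87.0 f [ 0.6 -0.6 -0.3]
```

View pics/w1fit.png

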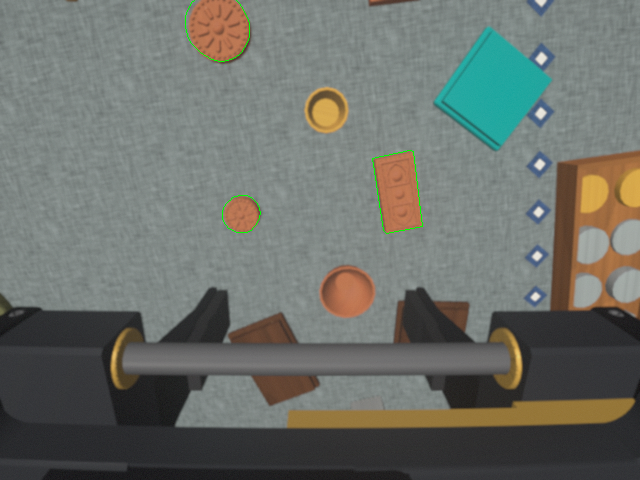

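View pics/w2.png

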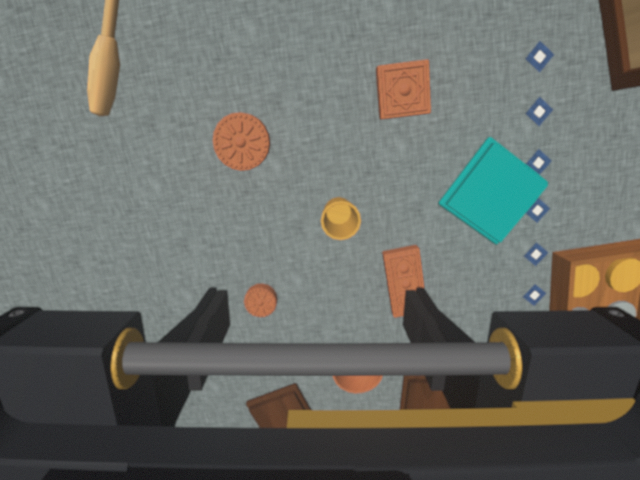

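```bash
python3 wf.py w2 "dict(RL=(241,142),SQ=(404,90))"; python3 - <<'E'
import cv2
i=cv2.imread('pics/w2fit.png');cv2.imwrite('pics/w2c.png',cv2.resize(i[40:200,180:460],None,fx=2.8,fy=2.8))
E
```

```text
w2 RL 2560 [447.6 292.2] 0.0 rms 1.31
w2 SQ 2782 [623.5 317. ] 88.6 rms 1.29
```

View pics/w2c.png

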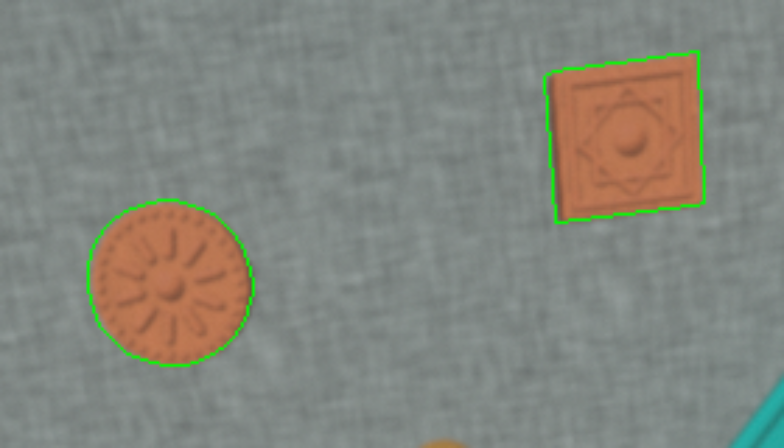

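```bash
python3 -m inch '{"gripper":[1,1,1,1,1,1,1],"delta_pos":[[0.5,0.5,-0.5],[0.6,0.6,-0.8],[0.6,0.6,-0.8],[0.45,0.47,-0.8],[0,0,-0.4],[0,0,0],[0,0,0]],"rotation":[[0,0,0.3],[0,0,0.3],[0,0,0.34],[0,0,0],[0,0,0],[0,0,0],[0,0,0]]}'
python3 look.py w3;
```

```text
time_s: 3.95
ee_pos: [624.0, 318.5, 84.6]
eef_rot: [-3.141, 0.036, -0.004]
ft_force: [0.6, 0.9, 0.5]
finger_gap: 86.2
t 3.95 pos [624.  318.5  84.6] xang -1.31 z [ 2.6e-03  1.0e-04 -1.0e+00] gap 86.2 f [0.6 0.9 0.5]
```

View pics/w3.png

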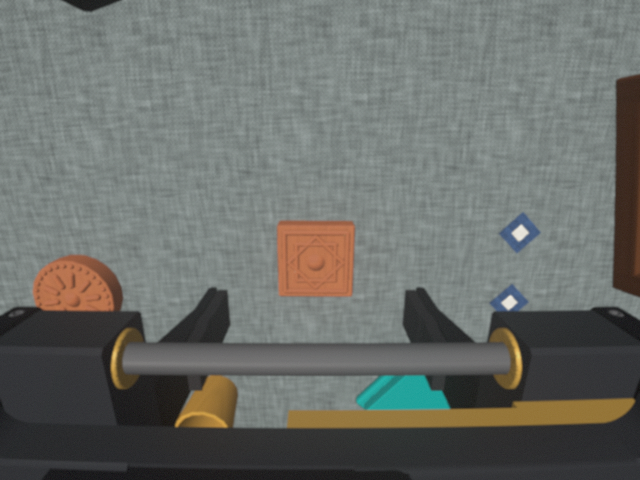

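```bash
python3 wf.py w3 "dict(SQ=(316,259))"; python3 - <<'E'
import cv2,numpy as np
from h import *
i=cv2.imread('pics/w3fit.png');cv2.imwrite('pics/w3c.png',cv2.resize(i[200:320,230:430],None,fx=4,fy=4))
q=np.load('pics/w3.npz');d=q['d'];c=cam("wrist",{"eef_rot":q["rot"],"ee_pos":q["pos"]})
K,D,R,t=c
for px in [(316,245),(330,285),(316,160),(400,240)]:
    z=d[px[1],px[0]];u=cv2.undistortPoints(np.array([[px]],float),K,D)[0,0]
    print(px,z,(R.T@(np.array([u[0]*z,u[1]*z,z])-t)).round(1))
E
```

```text
w3 SQ 5676 [623.2 316.8] 88.3 rms 1.25
(316, 245) 241.41557 [624.2 329.9  17.2]
(330, 285) 251.85078 [633.2 300.   15.7]
(316, 160) 239.49072 [625.4 383.9   1.8]
(400, 240) 258.04437 [6.840e+02 3.268e+02 3.000e-01]
```

View pics/w3c.png

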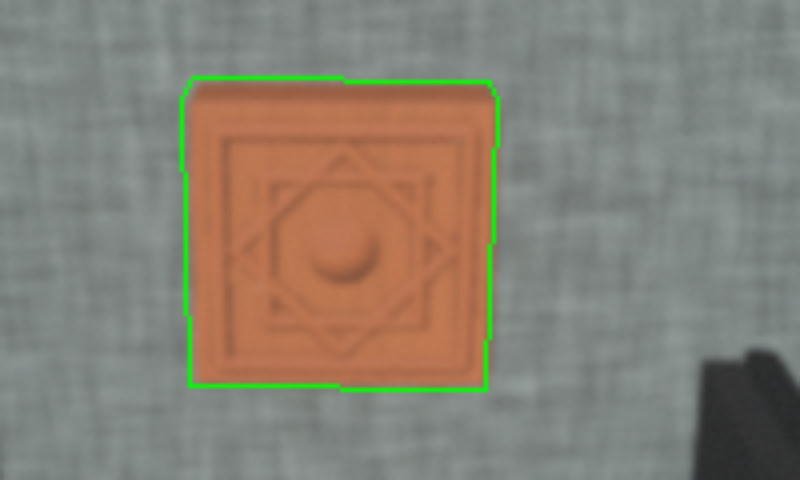

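```bash
python3 -m inch '{"gripper":[1,1,1,1,-1,-1,-1,-1,-1],"delta_pos":[[-0.016,-0.034,-0.6],[0,0,-0.6],[0,0,-0.38],[0,0,0],[0,0,0],[0,0,0],[0,0,0],[0,0,0],[0,0,0]],"rotation":[[0,0,0],[0,0,0],[0,0,0],[0,0,0],[0,0,0],[0,0,0],[0,0,0],[0,0,0],[0,0,0]]}' 20
python3 look.py w4
```

```text
time_s: 5.12
ee_pos: [622.6, 318.0, 3.9]
eef_rot: [-3.141, 0.034, -0.001]
ft_force: [1.7, 0.3, 1.2]
finger_gap: 51.8
t 5.125 pos [622.6 318.    3.9] xang -1.22 z [ 9.e-04  2.e-04 -1.e+00] gap 51.8 f [1.7 0.3 1.2]
```

View pics/w4.png

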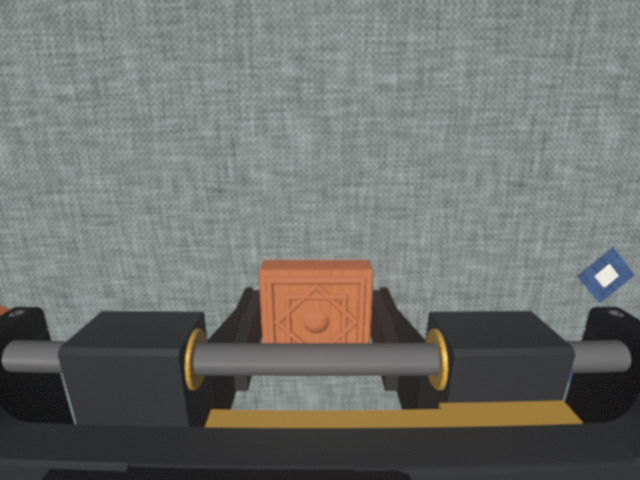

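```bash
python3 - <<'E'
from h import *
i=cv2.imread('pics/w4.png');print(i[256:276,315].tolist())
q=np.load('pics/w4.npz');c=cam("wrist",{"eef_rot":q["rot"],"ee_pos":q["pos"]})
print(back([(315,262),(315,261)],0,c).round(1),back([(315,269),(315,270)],15,c).round(1))
E
python3 -m inch '{"gripper":[-1,-1,-1,-1,-1,-1,-1,-1,-1,-1],"delta_pos":[[0,0,0.3],[0,0,0.8],[0,0,1],[0,0,1],[0,-0.5,0.2],[0,-0.8,0],[0,-1,0],[0,-1,0],[0,-1,0],[0,-1,0]],"rotation":[[0,0,0],[0,0,0],[0,0,0],[0,0,0],[0,0,0],[0,0,0],[0,0,-0.2],[0,0,-0.2],[0,0,-0.2],[0,0,-0.2]]}' 20
```

```text
[[145, 150, 142], [150, 154, 146], [146, 149, 146], [130, 138, 150], [98, 115, 154], [73, 99, 156], [70, 99, 159], [73, 101, 163], [72, 100, 161], [69, 98, 161], [71, 100, 164], [71, 101, 164], [73, 103, 168], [78, 108, 175], [85, 118, 187], [88, 123, 195], [88, 125, 199], [87, 125, 199], [85, 125, 199], [86, 125, 199]]
[[622.5 340.9   0. ]
 [622.5 341.5   0. ]] [[622.6 343.2  15. ]
 [622.6 342.7  15. ]]
time_s: 6.42
ee_pos: [621.8, 51.4, 169.3]
eef_rot: [3.134, -0.21, 0.001]
ft_force: [1.1, -0.6, -1.9]
finger_gap: 51.5
```

```bash
python3 -m inch '{"gripper":[-1,-1,-1,-1,-1,-1,-1,-1,-1,-1],"delta_pos":[[-0.2,-1,0.5],[-0.3,-1,0.5],[-0.3,-1,0.5],[-0.3,-1,0],[-0.3,-1,0],[-0.3,-0.8,0],[0,-0.4,0],[0,0,0],[0,0,0],[0,0,0]],"rotation":[[0,0,-0.2],[0,0,0],[0,0,0],[0,0,0],[0,0,0],[0,0,0],[0,0,0],[0,0,0],[0,0,0],[0,0,0]]}' 20; python3 look.py w5
```

```text
time_s: 7.68
ee_pos: [538.1, -254.6, 243.8]
eef_rot: [-3.131, 0.247, -0.001]
ft_force: [-0.4, 0.2, -1.4]
finger_gap: 51.8
t 7.675 pos [ 538.1 -254.6  243.8] xang -9.0 z [ 4.e-04  7.e-04 -1.e+00] gap 51.8 f [-0.4  0.2 -1.4]
```

View pics/w5.png

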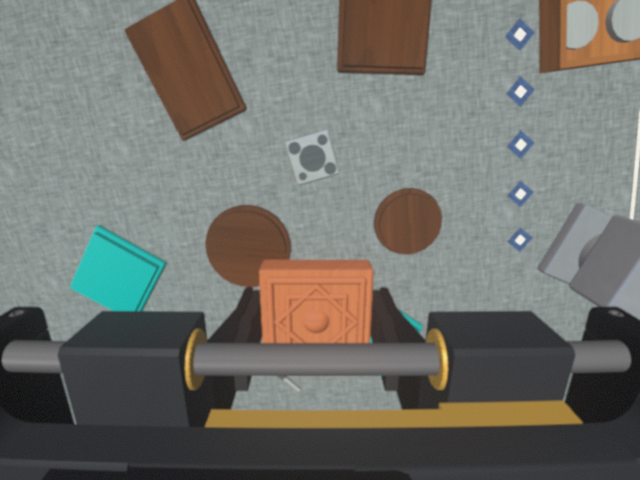

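```bash
python3 wf.py w5 "dict(mRS=(408,221),mRL=(248,246),mOB=(186,68))"
python3 -m inch '{"gripper":[-1,-1,-1,-1],"delta_pos":[[0.5,0.8,0],[0.5,0.8,0],[0,0,0],[0,0,0]],"rotation":[[0,0,0],[0,0,0],[0,0,0],[0,0,0]]}' 20; python3 look.py w6
```

```text
w5 mRS 3326 [ 638.2 -286.7] 0.0 rms 1.92
w5 mRL 5129 [ 451.8 -289.9] 0.0 rms 17.1
w5 mOB 9415 [429.9 -91.5] 15.5 rms 1.87
time_s: 8.22
ee_pos: [587.2, -176.8, 243.5]
eef_rot: [3.131, -0.25, -0.0]
ft_force: [0.2, -0.9, -1.9]
finger_gap: 51.8
t 8.225 pos [ 587.2 -176.8  243.5] xang -9.14 z [-4.e-04 -7.e-04 -1.e+00] gap 51.8 f [ 0.2 -0.9 -1.9]
```

View pics/w5fit.png

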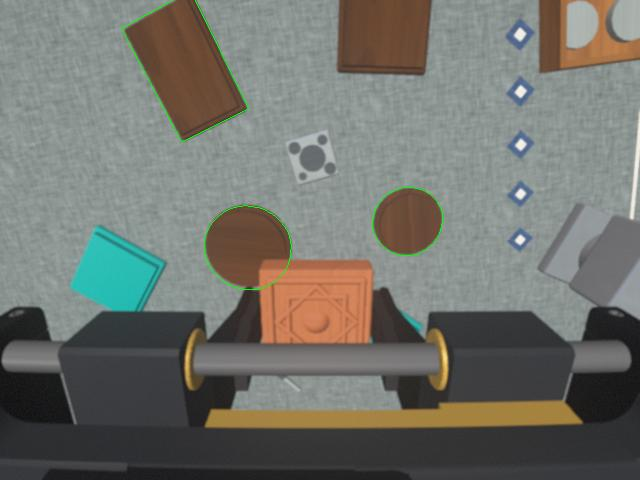

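View pics/w6.png

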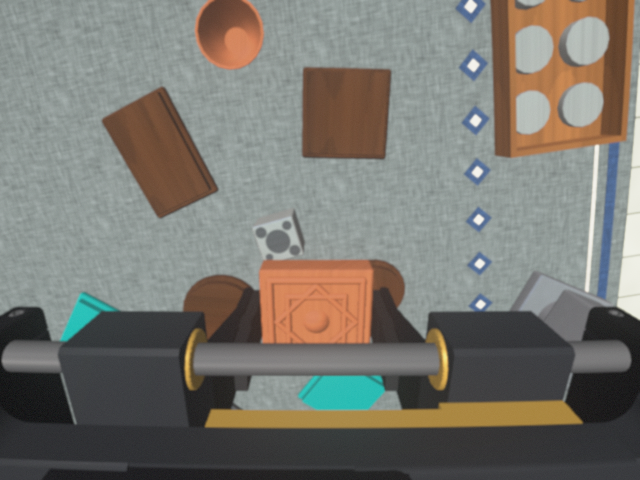

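```bash
python3 wf.py w6 "dict(mSQ=(345,112),mOB=(160,152))"
```

```text
w6 mSQ 6376 [631.7 -84.6] 169.7 rms 15.93
w6 mOB 6329 [432.5 -95. ] 16.6 rms 14.17
```

View pics/w6fit.png

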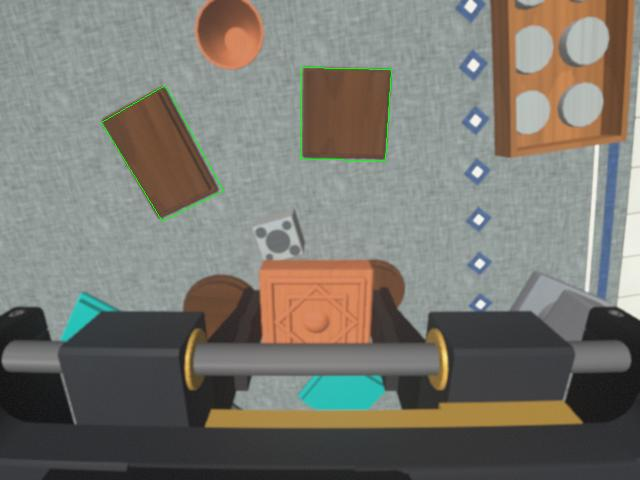

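```bash
sed -i 's/^    n,l,s,ce=/    m=cv2.morphologyEx(m,cv2.MORPH_OPEN,np.ones((5,5),np.uint8))\n    n,l,s,ce=/; s/return d+0.0/return d-0.5/' h.py; python3 wf.py w6 "dict(mSQ=(345,112),mOB=(160,152))";python3 wf.py w5 "dict(mRS=(408,221),mRL=(248,246),mOB=(186,68))"; python3 wf.py w3 "dict(SQ=(316,259))"
```

```text
w6 mSQ 6156 [630.3 -83.9] 78.6 rms 14.83
w6 mOB 6261 [431.8 -94.8] 16.6 rms 13.76
w5 mRS 3276 [ 639.6 -285.7] 0.0 rms 5.28
w5 mRL 4760 [ 452.5 -285.8] 0.0 rms 6.96
w5 mOB 9404 [429.9 -91.8] 15.4 rms 1.41
w3 SQ 5676 [623.2 316.9] 88.3 rms 0.79
```

```bash
python3 - <<'E'
from h import *
i=cv2.imread('pics/w6.png');m=mask(i,"wood")
cv2.imwrite('pics/m6.png',m)
for k,px in dict(mSQ=(345,112),mOB=(160,152)).items():
    cn,_=blob(m,px);cv2.drawContours(i,[cn],-1,(0,255,255),1)
cv2.imwrite('pics/m6c.png',cv2.resize(i[50:230,90:400],None,fx=2.5,fy=2.5))
print(i[112,345],i[152,150],i[90,200],i[160,186])
E
```

```text
[ 56  80 116] [ 57  78 114] [145 148 140] [ 60  80 117]
```

View pics/m6c.png

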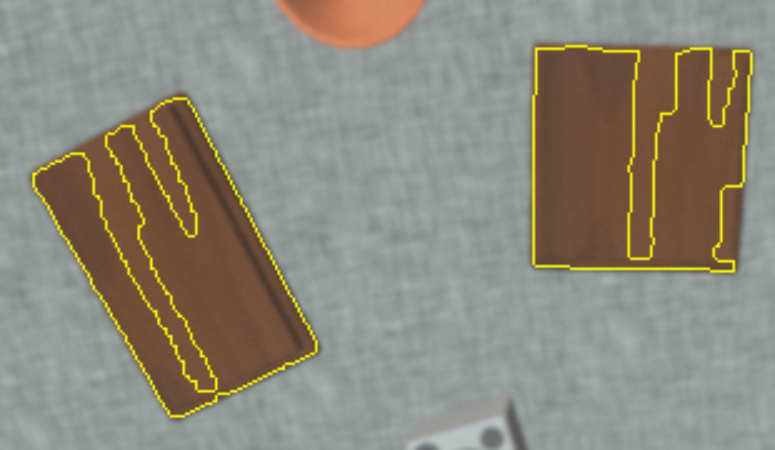

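```bash
sed -i 's/    else: m=.*/    else: m=(rr-b>22)\&(rr<150)\&(b<105)/' h.py; python3 wf.py w6 "dict(mSQ=(345,112),mOB=(160,152))";python3 wf.py w5 "dict(mRS=(408,221),mRL=(248,246),mOB=(186,68))"
```

```text
w6 mSQ 7565 [632.1 -83. ] 170.2 rms 1.15
w6 mOB 7890 [428.9 -92.6] 15.4 rms 1.48
w5 mRS 3453 [ 638.1 -286.2] 0.0 rms 1.35
w5 mRL 4916 [ 451.6 -287.2] 0.0 rms 6.11
w5 mOB 9323 [429.6 -91.2] 15.4 rms 1.6
```

```bash
python3 -m inch '{"gripper":[-1,-1,-1,-1,-1,-1,-1],"delta_pos":[[0.3,0.6,-0.4],[0.3,0.7,-0.8],[0.3,0.6,-0.9],[0,0,-0.9],[0,0,-0.57],[0,0,0],[0,0,0]],"rotation":[[0,0,-0.08],[0,0,0],[0,0,0],[0,0,0],[0,0,0],[0,0,0],[0,0,0]]}' 20; python3 look.py w7
```

```text
time_s: 9.15
ee_pos: [633.1, -83.2, 66.5]
eef_rot: [3.129, -0.273, 0.003]
ft_force: [-0.8, 0.3, -0.5]
finger_gap: 51.9
t 9.15 pos [633.1 -83.2  66.5] xang -9.96 z [ 2.1e-03 -5.0e-04 -1.0e+00] gap 51.9 f [-0.8  0.3 -0.5]
```

View pics/w7.png

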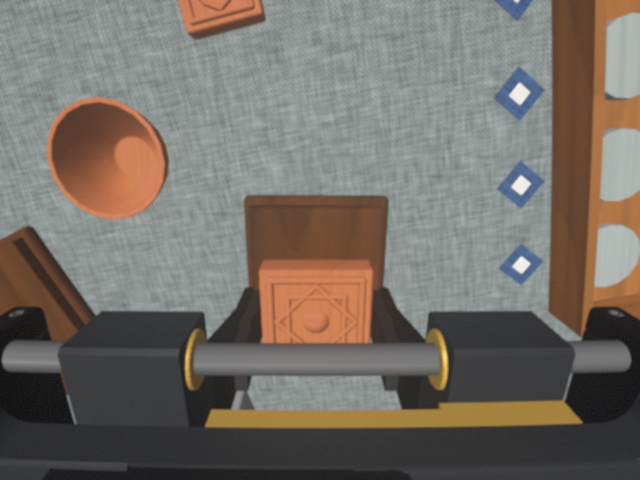

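```bash
cat > pf.py <<'E'
# partial fit of mount: pf.py name kind px rowmax x y angdeg
import sys
from h import *
n,k=sys.argv[1:3];px=eval(sys.argv[3]);rm=int(sys.argv[4]);g=[float(v) for v in sys.argv[5:8]];z0=float(sys.argv[8]) if len(sys.argv)>8 else 0
img=cv2.imread(f"pics/{n}.png");q=np.load(f"pics/{n}.npz");c=cam("wrist",{"eef_rot":q["rot"],"ee_pos":q["pos"]})
cn,_=blob(mask(img,"wood" if k[0]=="m" else "copper"),px)
h=hull(k,(g[0],g[1],np.radians(g[2])),c,z0)
p=[a for a in cn.reshape(-1,2) if 2<a[0]<637 and 2<a[1]<rm and abs(cv2.pointPolygonTest(h,(float(a[0]),float(a[1])),True))<12]
v,e=fit(k,np.array(p),c,(g[0],g[1],np.radians(g[2])),z0)
print(k,v[:2].round(1),np.degrees(v[2]).round(1),"rms",e.round(2),len(p))
cv2.polylines(img,[hull(k,v if "R" not in k else (v[0],v[1],0),c,z0).astype(int)],1,(0,255,0),1);cv2.imwrite(f"pics/{n}fit.png",img)
E
python3 pf.py w7 mSQ "(316,235)" 256 632 -83 -9.8
```

```text
mSQ [632.4 -83.5] -10.0 rms 1.09 256
```

View pics/w7fit.png

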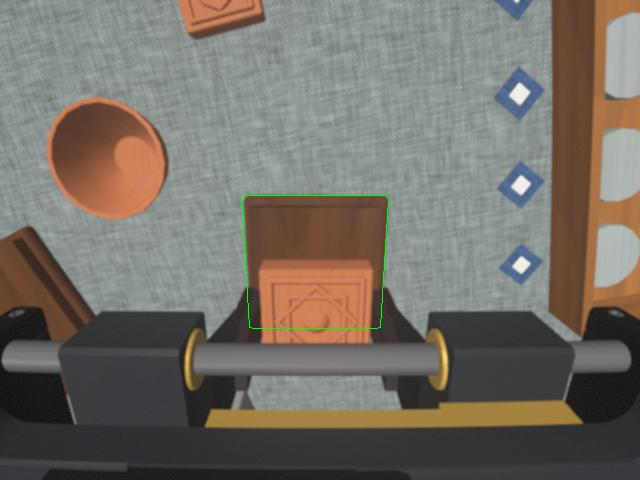

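```bash
python3 pf.py w7 SQ "(316,300)" 335 633 -84 -9.96 62.6
```

```text
SQ [633.1 -82.2] -9.4 rms 2.83 267
```

```bash
python3 - <<'E'
import cv2
i=cv2.imread('pics/w7fit.png');cv2.imwrite('pics/w7c.png',cv2.resize(i[240:360,230:410],None,fx=4,fy=4))
E
```

```text
(no output)
```

View pics/w7c.png

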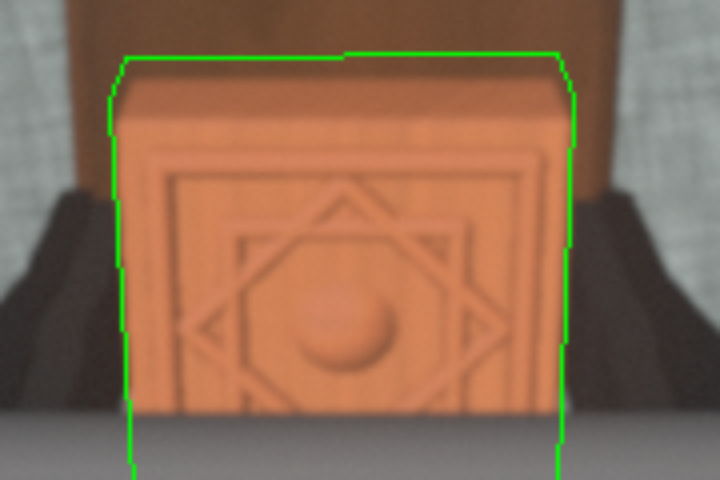

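```bash
python3 -m inch '{"gripper":[-1,-1,-1,-1,-1],"delta_pos":[[-0.01,0.026,-0.4],[0,0,-0.3],[0,0,-0.13],[0,0,-0.04],[0,0,0]],"rotation":[[0,0,0],[0,0,0],[0,0,0],[0,0,0],[0,0,0]]}' 20; python3 look.py w8
```

```text
time_s: 9.82
ee_pos: [631.3, -80.7, 21.7]
eef_rot: [3.13, -0.27, -0.002]
ft_force: [-2.2, 0.4, 3.1]
finger_gap: 51.8
t 9.825 pos [631.3 -80.7  21.7] xang -9.85 z [-1.2e-03 -2.0e-04 -1.0e+00] gap 51.8 f [-2.2  0.4  3.1]
```

View pics/w8.png

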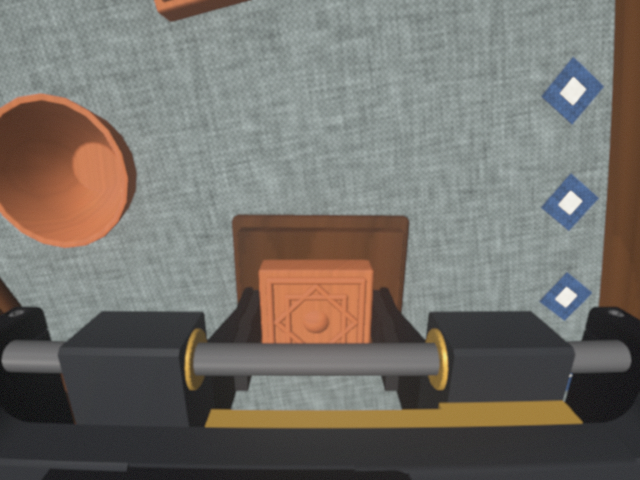

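```bash
python3 -c "
import cv2
i=cv2.imread('pics/w8.png');cv2.imwrite('pics/w8c.png',cv2.resize(i[205:350,220:420],None,fx=4,fy=4))"
```

```text
(no output)
```

View pics/w8c.png

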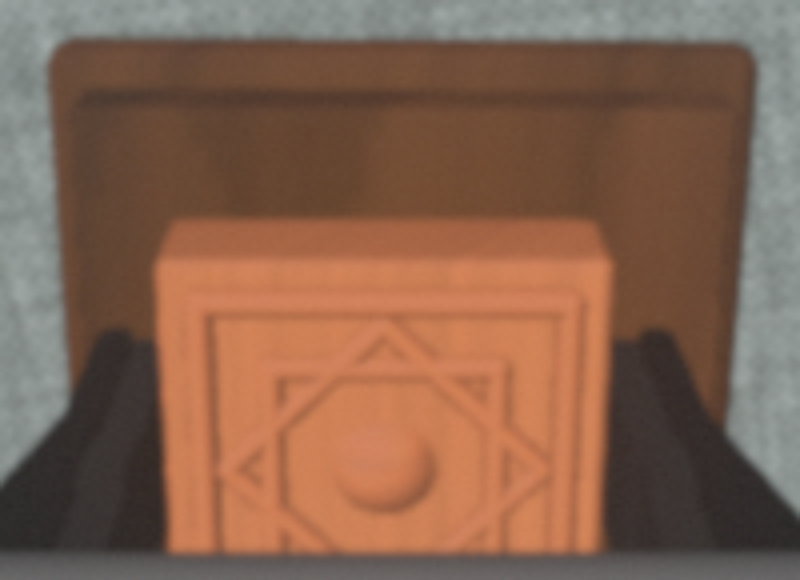

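```bash
python3 - <<'E'
from h import *
q=np.load('pics/w8.npz');c=cam("wrist",{"eef_rot":q["rot"],"ee_pos":q["pos"]})
A=Ro.from_rotvec(q["rot"]).as_matrix()
def T(px,z): return ((back([px],z,c)-q["pos"])@A)[0].round(1)
print("foot bottom L,R",T((233,215.5),0),T((408,216),0))
print("top edge",T((240,231),18),T((402,231),18), "229:",T((240,229),18))
print("plaque bot",T((265,260),18),T((368.8,260),18),"plaque top",T((259,270),33),T((373,270),33))
print("foot side at row 305 L,R",T((237.5,305),0),T((401,305),0))
E
python3 pf.py w8 mSQ "(316,240)" 256 632 -83 -9.8
```

```text
foot bottom L,R [-43.5 -42.   21.8] [ 47.6 -41.8  21.7]
top edge [-36.4 -38.7   3.8] [ 40.7 -38.7   3.7] 229: [-36.3 -39.7   3.8]
plaque bot [-25.1 -24.    3.8] [ 25.5 -24.1   3.7] plaque top [-25.7 -24.8 -11.2] [ 25.3 -24.8 -11.3]
foot side at row 305 L,R [-44.6   9.7  21.8] [47.7  9.6 21.7]
mSQ [632.3 -83.6] -10.3 rms 1.22 248
```

```bash
python3 -m inch '{"gripper":[-1,-1,-1,-1],"delta_pos":[[0,0,0.05],[0.028,-0.025,0],[0,0,-0.05],[0,0,0]],"rotation":[[0,0,0],[0,0,-0.03],[0,0,0],[0,0,0]]}' 20; python3 look.py w9;python3 pf.py w9 mSQ "(316,240)" 256 632 -83 -9.8; python3 -c "
import cv2
i=cv2.imread('pics/w9.png');cv2.imwrite('pics/w9c.png',cv2.resize(i[205:350,220:420],None,fx=4,fy=4))"
```

```text
time_s: 10.38
ee_pos: [633.6, -82.4, 21.8]
eef_rot: [3.129, -0.277, 0.002]
ft_force: [-0.2, -0.8, 0.5]
finger_gap: 51.7
t 10.375 pos [633.6 -82.4  21.8] xang -10.11 z [ 1.1e-03 -3.0e-04 -1.0e+00] gap 51.7 f [-0.2 -0.8  0.5]
mSQ [632.4 -83.5] -10.1 rms 1.23 254
```

View pics/w9c.png

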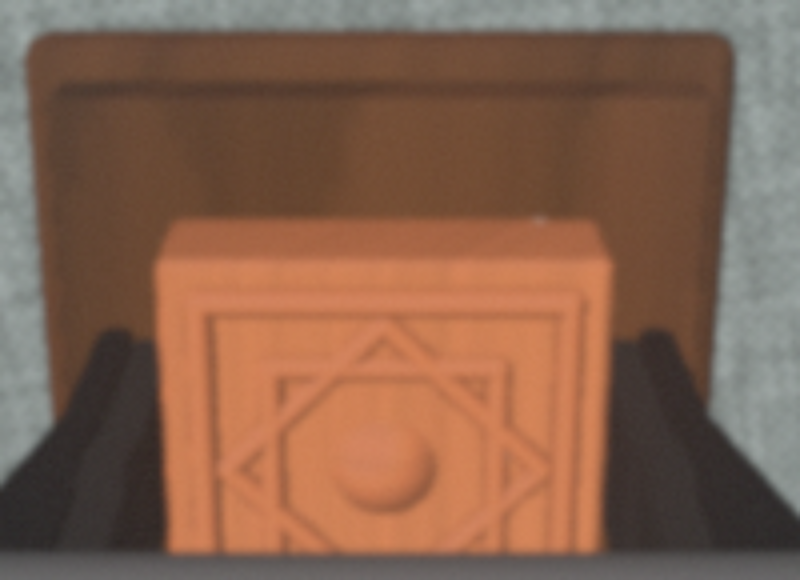

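```bash
python3 -m inch '{"gripper":[-1,-1,-1,-1,-1],"delta_pos":[[0,0,0.05],[-0.018,0.003,0],[0,0,0],[0,0,-0.05],[0,0,-0.01]],"rotation":[[0,0,0],[0,0,0],[0,0,0],[0,0,0],[0,0,0]]}' 20; python3 look.py w10;python3 pf.py w10 mSQ "(316,240)" 256 632 -83 -9.8; python3 -c "
import cv2
i=cv2.imread('pics/w10.png');cv2.imwrite('pics/w10c.png',cv2.resize(i[205:350,220:420],None,fx=4,fy=4))"
```

```text
time_s: 11.05
ee_pos: [632.3, -81.9, 21.6]
eef_rot: [3.129, -0.277, -0.0]
ft_force: [-1.4, 0.3, 5.3]
finger_gap: 51.9
t 11.05 pos [632.3 -81.9  21.6] xang -10.1 z [-1.e-04 -3.e-04 -1.e+00] gap 51.9 f [-1.4  0.3  5.3]
mSQ [632.3 -83.7] -10.2 rms 1.28 252
```

View pics/w10c.png

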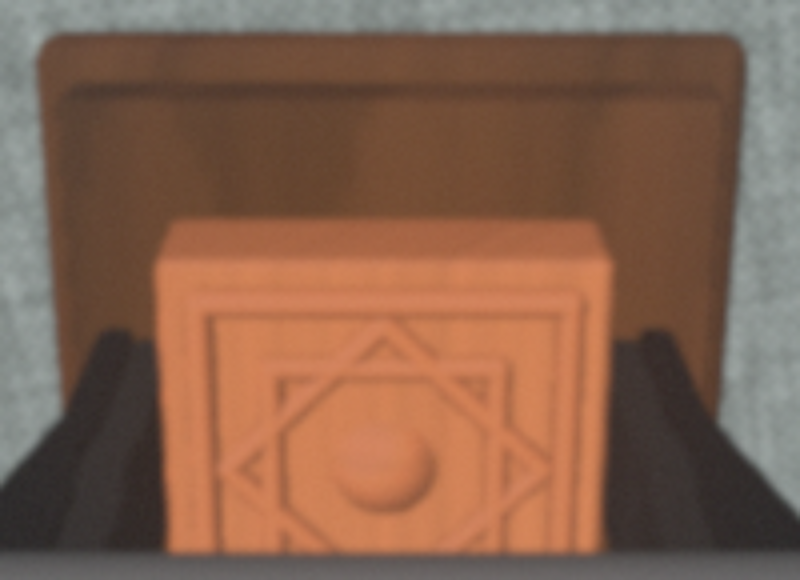

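```bash
python3 -m inch '{"gripper":[0.2,0.2,0.2,0.2,0.5,1,1,1],"delta_pos":[[0,0,0],[0,0,0],[0,0,0.02],[0,0,0.4],[0,0,0.8],[0,0,0.8],[0,0,0],[0,0,0]],"rotation":[[0,0,0],[0,0,0],[0,0,0],[0,0,0],[0,0,0],[0,0,0],[0,0,0],[0,0,0]]}' 20; python3 look.py w11
```

```text
time_s: 12.1
ee_pos: [632.3, -82.1, 122.6]
eef_rot: [3.129, -0.277, 0.001]
ft_force: [0.3, -0.2, -1.5]
finger_gap: 82.5
t 12.1 pos [632.3 -82.1 122.6] xang -10.1 z [ 8.e-04 -5.e-04 -1.e+00] gap 82.5 f [ 0.3 -0.2 -1.5]
```

View pics/w11.png

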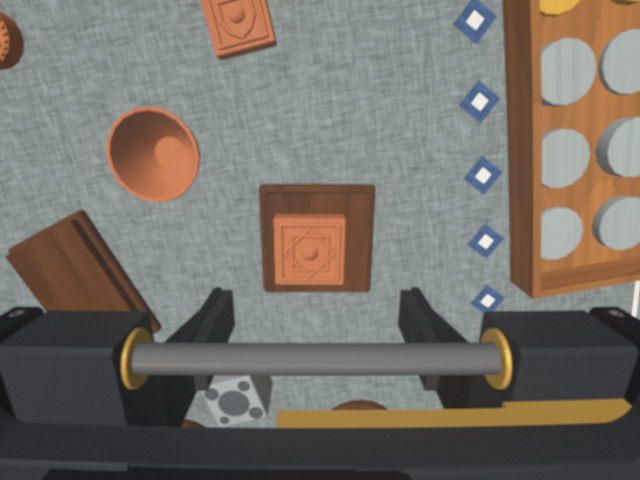

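```bash
python3 pf.py w11 mSQ "(316,240)" 290 632 -83 -9.8; python3 pf.py w11 SQ "(310,250)" 300 630 -83 -9.8 18;python3 -c "
import cv2
i=cv2.imread('pics/w11.png');cv2.imwrite('pics/w11c.png',cv2.resize(i[175:305,240:400],None,fx=4,fy=4))"
```

```text
mSQ [631.9 -83.5] -10.1 rms 1.13 320
SQ [629.3 -83.8] -13.3 rms 4.88 349
```

View pics/w11c.png

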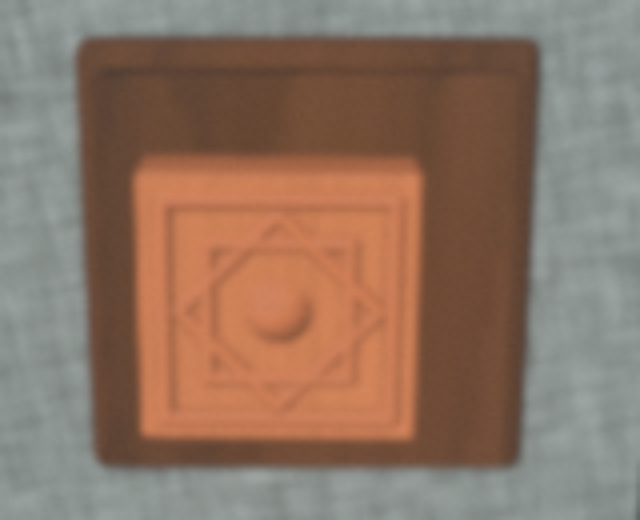

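```bash
sed -i 's/(rr>110)/(rr>145)/' h.py; python3 pf.py w11 SQ "(310,250)" 300 630 -83 -9.8 18; python3 pf.py w7 SQ "(316,300)" 335 633 -84 -9.96 62.6;  python3 pf.py w4 SQ "(316,300)" 335 623 317 -1.3 0;python3 pf.py w10 SQ "(316,300)" 335 633 -83 -10 18
```

```text
SQ [626.7 -82.8] -10.5 rms 0.54 269
SQ [632.3 -84.9] -9.9 rms 0.57 252
SQ [622.2 316.2] -1.1 rms 0.68 250
SQ [631.4 -83.6] -10.3 rms 0.63 252
```

View pics/w11fit.png

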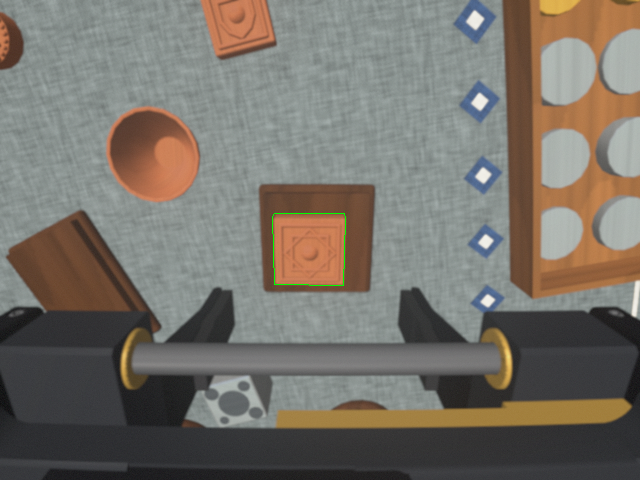

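```bash
python3 -m inch '{"gripper":[1,1,1,1,-1,-1,-1,-1,-1,-1],"delta_pos":[[-0.11,0.012,-0.5],[0,0,-0.8],[0,0,-0.5],[0,0,-0.2],[0,0,0],[0,0,0],[0,0,0],[0,0,0],[0,0,0.07],[0,0,0]],"rotation":[[0,0,0],[0,0,0],[0,0,0],[0,0,0],[0,0,0],[0,0,0],[0,0,0],[0,0,0],[0,0,0],[0,0,0]]}' 20; python3 look.py w12; python3 pf.py w12 SQ "(316,300)" 335 627 -83 -10 21.5;python3 pf.py w12 mSQ "(316,240)" 256 632 -83.5 -10.1
```

```text
time_s: 13.4
ee_pos: [626.8, -81.4, 25.9]
eef_rot: [3.129, -0.277, 0.001]
ft_force: [-0.7, -0.5, -1.3]
finger_gap: 52.0
t 13.4 pos [626.8 -81.4  25.9] xang -10.1 z [ 4.e-04 -2.e-04 -1.e+00] gap 52.0 f [-0.7 -0.5 -1.3]
SQ [626.  -83.2] -10.1 rms 0.74 251
mSQ [632.3 -83.6] -10.1 rms 1.18 254
```

View pics/w12.png

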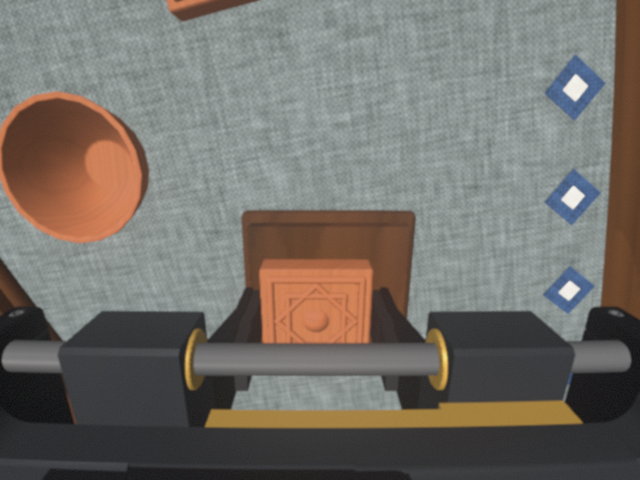

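```bash
python3 -m inch '{"gripper":[-1,-1,-1,-1,-1],"delta_pos":[[0.115,-0.006,0],[0,0,0],[0,0,-0.05],[0,0,-0.035],[0,0,0]],"rotation":[[0,0,0],[0,0,0],[0,0,0],[0,0,0],[0,0,0]]}' 20; python3 look.py w13; python3 pf.py w13 SQ "(316,300)" 335 632 -83 -10 18;python3 pf.py w13 mSQ "(316,240)" 256 632 -83.5 -10.1
```

```text
time_s: 14.08
ee_pos: [632.7, -81.5, 23.1]
eef_rot: [3.129, -0.276, 0.0]
ft_force: [-4.0, 0.1, 10.0]
finger_gap: 51.7
t 14.075 pos [632.7 -81.5  23.1] xang -10.09 z [ 2.e-04 -8.e-04 -1.e+00] gap 51.7 f [-4.   0.1 10. ]
SQ [631.8 -83.6] -10.1 rms 0.53 251
mSQ [632.3 -83.6] -10.1 rms 1.3 250
```

Placed within ~1 mm and in contact. Release fully, then lift.

```bash
python3 -m inch '{"gripper":[1,1,1,1,1,1,1,1],"delta_pos":[[0,0,0],[0,0,0],[0,0,0],[0,0,0.1],[0,0,0.9],[0,0,1],[0,0,0],[0,0,0]],"rotation":[[0,0,0],[0,0,0],[0,0,0],[0,0,0],[0,0,0],[0,0,0],[0,0,0],[0,0,0]]}' 20; python3 look.py w14; python3 pf.py w14 SQ "(316,245)" 300 632 -83 -10 18;python3 pf.py w14 mSQ "(316,240)" 290 632 -83.5 -10.1
```

```text
time_s: 15.12
ee_pos: [632.2, -81.8, 121.2]
eef_rot: [3.129, -0.277, -0.0]
ft_force: [-0.2, 0.9, -0.1]
finger_gap: 86.9
t 15.125 pos [632.2 -81.8 121.2] xang -10.11 z [-2.e-04 -4.e-04 -1.e+00] gap 86.9 f [-0.2  0.9 -0.1]
SQ [631.6 -82.8] -10.1 rms 0.49 272
mSQ [631.9 -83.4] -10.5 rms 1.13 319
```

View pics/w14.png

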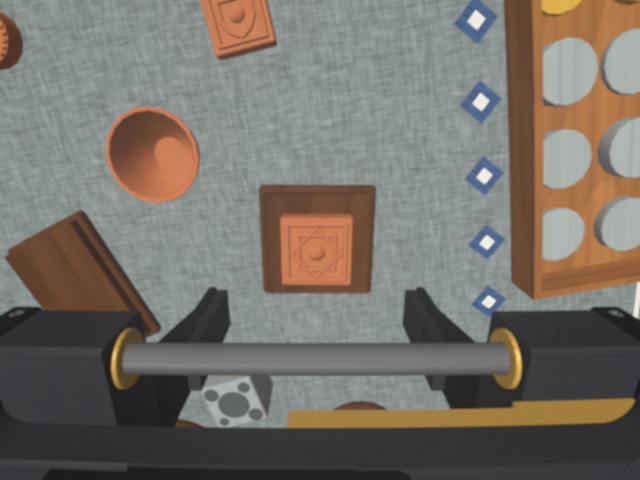

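```bash
python3 -m inch '{"gripper":[1,1,1,1,1,1,1],"delta_pos":[[-0.1,0.7,0],[-0.1,0.9,0],[-0.1,0.9,0],[-0.1,0.8,-0.2],[-0.1,0.4,-0.5],[0,0,0],[0,0,0]],"rotation":[[0,0,0.35],[0,0,0.35],[0,0,0.35],[0,0,0.3],[0,0,0.3],[0,0,0],[0,0,0]]}' 20; python3 look.py w15; python3 pf.py w15 OB "(316,260)" 345 607 103 3.1
```

```text
time_s: 16.05
ee_pos: [607.5, 102.7, 86.3]
eef_rot: [3.14, 0.084, -0.001]
ft_force: [-0.0, -0.5, -0.2]
finger_gap: 87.0
t 16.05 pos [607.5 102.7  86.3] xang 3.06 z [-4.e-04 -5.e-04 -1.e+00] gap 87.0 f [-0.  -0.5 -0.2]
OB [607.2 102.9] 3.0 rms 0.63 344
```

View pics/w15fit.png

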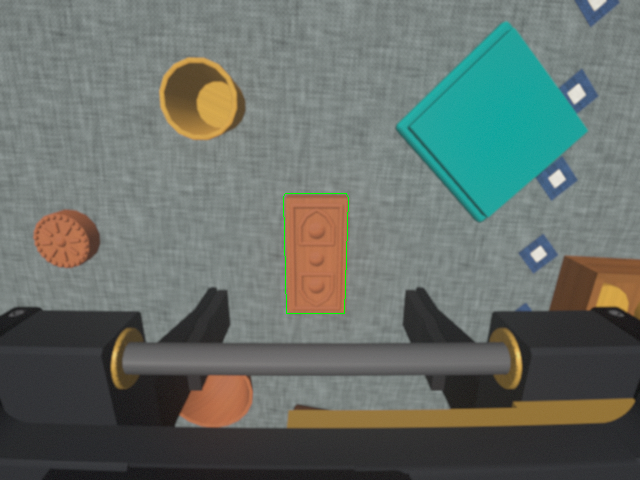

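```bash
python3 -m inch '{"gripper":[1,1,1,1,-1,-1,-1,-1,-1,-1],"delta_pos":[[0,0.01,-0.6],[0,0,-0.6],[0,0,-0.43],[0,0,0],[0,0,0],[0,0,0],[0,0,0],[0,0,0],[0,0,0],[0,0,0]],"rotation":[[0,0,0],[0,0,0],[0,0,0],[0,0,0],[0,0,0],[0,0,0],[0,0,0],[0,0,0],[0,0,0],[0,0,0]]}' 20; python3 look.py w16; python3 pf.py w16 OB "(316,280)" 335 607 103 3 0
```

```text
time_s: 17.35
ee_pos: [607.5, 103.8, 4.9]
eef_rot: [3.14, 0.085, 0.0]
ft_force: [0.2, 0.3, 0.1]
finger_gap: 41.6
t 17.35 pos [607.5 103.8   4.9] xang 3.1 z [ 1.e-04 -1.e-04 -1.e+00] gap 41.6 f [0.2 0.3 0.1]
OB [607.2 102.4] 3.0 rms 0.57 300
```

View pics/w16fit.png

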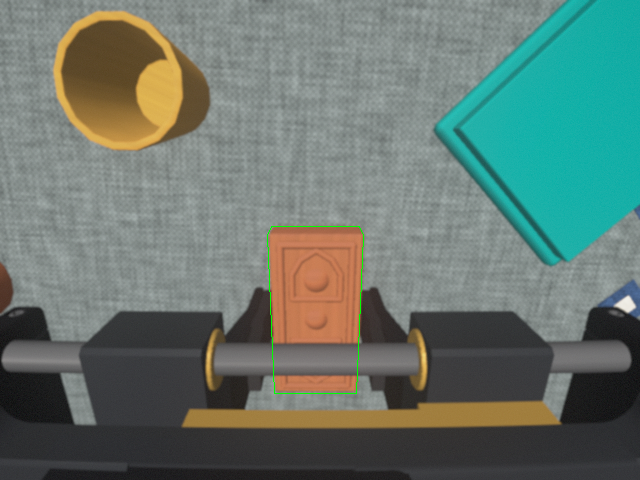

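```bash
python3 -m inch '{"gripper":[-1,-1,-1,-1,-1,-1,-1,-1,-1,-1],"delta_pos":[[0,0,0.3],[0,0,0.8],[0,0,0.9],[-0.3,-0.4,0.6],[-0.6,-0.7,0],[-0.8,-0.9,0],[-0.9,-0.9,0],[-0.8,-0.8,-0.1],[-0.16,-0.22,-0.3],[0,0,0]],"rotation":[[0,0,0],[0,0,0],[0,0,0],[0,0,0.3],[0,0,0.4],[0,0,0.4],[0,0,0.44],[0,0,0],[0,0,0],[0,0,0]]}' 20; python3 -m inch '{"gripper":[-1,-1,-1,-1,-1],"delta_pos":[[0,0,-0.4],[0,0,-0.5],[0,0,-0.4],[0,0,0],[0,0,0]],"rotation":[[0,0,0],[0,0,0],[0,0,0],[0,0,0],[0,0,0]]}' 20;  python3 look.py w17; python3 pf.py w17 mOB "(316,200)" 222 429.3 -91.8 15.4
```

```text
time_s: 18.65
ee_pos: [429.5, -91.5, 114.4]
eef_rot: [-3.113, -0.419, 0.002]
ft_force: [0.5, 0.1, -1.2]
finger_gap: 41.8
time_s: 19.27
ee_pos: [431.8, -90.1, 50.7]
eef_rot: [-3.112, -0.425, -0.003]
ft_force: [0.3, 0.1, -1.6]
finger_gap: 41.9
t 19.275 pos [431.8 -90.1  50.7] xang 15.54 z [ 1.7e-03  9.0e-04 -1.0e+00] gap 41.9 f [ 0.3  0.1 -1.6]
mOB [430.6 -92.5] 15.6 rms 1.12 216
```

View pics/w17fit.png

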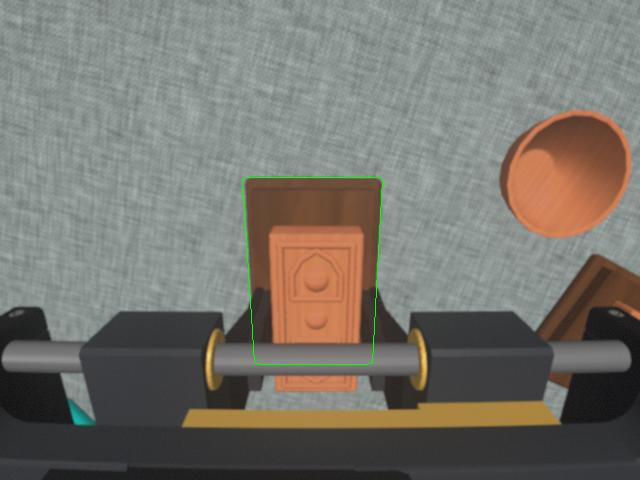

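```bash
python3 pf.py w17 OB "(316,280)" 335 431 -92 15.4 45.8; python3 look.py w18;  python3 pf.py w18 OB "(316,280)" 335 431 -92 15.4 45.8;  python3 pf.py w18 mOB "(316,200)" 222 429.3 -91.8 15.4
```

```text
OB [431.9 -91. ] 15.3 rms 0.48 301
t 19.325 pos [431.8 -90.6  50.9] xang 15.51 z [ 2.e-03  1.e-04 -1.e+00] gap 41.6 f [-0.1  1.1 -1. ]
OB [431.9 -91.5] 15.3 rms 0.45 301
mOB [430.6 -92.4] 15.5 rms 1.09 217
```

```bash
python3 -m inch '{"gripper":[-1,-1,-1,-1],"delta_pos":[[-0.026,-0.018,-0.25],[0,0,-0.23],[0,0,0],[0,0,0]],"rotation":[[0,0,0.02],[0,0,0],[0,0,0],[0,0,0]]}' 20;  python3 look.py w19;  python3 pf.py w19 OB "(316,280)" 335 431 -92 15.4 21;  python3 pf.py w19 mOB "(316,200)" 222 429.3 -91.8 15.4
```

```text
time_s: 19.88
ee_pos: [428.9, -92.1, 25.7]
eef_rot: [-3.112, -0.426, 0.0]
ft_force: [-0.1, -0.5, -1.5]
finger_gap: 41.8
t 19.875 pos [428.9 -92.1  25.7] xang 15.58 z [-1.e-04  4.e-04 -1.e+00] gap 41.8 f [-0.1 -0.5 -1.5]
OB [429.1 -92.9] 15.4 rms 0.49 301
mOB [430.6 -92.5] 15.6 rms 1.2 225
```

```bash
python3 -m inch '{"gripper":[-1,-1,-1,-1],"delta_pos":[[0.02,0.004,-0.03],[0,0,-0.03],[0,0,-0.01],[0,0,0]],"rotation":[[0,0,0],[0,0,0],[0,0,0],[0,0,0]]}' 20;  python3 look.py w20;  python3 pf.py w20 OB "(316,280)" 335 431 -92 15.4 18;  python3 pf.py w20 mOB "(316,200)" 222 429.3 -91.8 15.4
```

```text
time_s: 20.42
ee_pos: [430.2, -92.1, 22.8]
eef_rot: [3.112, 0.426, 0.0]
ft_force: [-2.0, -0.2, 5.8]
finger_gap: 41.5
t 20.425 pos [430.2 -92.1  22.8] xang 15.58 z [ 2.e-04 -4.e-04 -1.e+00] gap 41.5 f [-2.  -0.2  5.8]
OB [430.3 -93. ] 15.4 rms 0.46 301
mOB [430.7 -92.4] 15.6 rms 1.21 228
```

Within 0.7 mm, touching. Release.

```bash
python3 -m inch '{"gripper":[1,1,1,1,1,1,1,1],"delta_pos":[[0,0,0],[0,0,0],[0,0,0],[0,0,0.1],[0,0,0.9],[0,0,1],[0,0,0],[0,0,0]],"rotation":[[0,0,0],[0,0,0],[0,0,0],[0,0,0],[0,0,0],[0,0,0],[0,0,0],[0,0,0]]}' 20; python3 look.py w21; python3 pf.py w21 OB "(316,245)" 300 430 -92 15 18;python3 pf.py w21 mOB "(316,210)" 290 430 -92 15.4
```

```text
time_s: 21.48
ee_pos: [429.6, -92.2, 122.1]
eef_rot: [3.112, 0.425, -0.001]
ft_force: [-0.4, -0.8, 0.5]
finger_gap: 87.1
t 21.475 pos [429.6 -92.2 122.1] xang 15.57 z [-3.e-04 -6.e-04 -1.e+00] gap 87.1 f [-0.4 -0.8  0.5]
OB [430.1 -93.1] 15.4 rms 0.27 269
mOB [430.1 -92.4] 15.5 rms 1.06 347
```

View pics/w21.png

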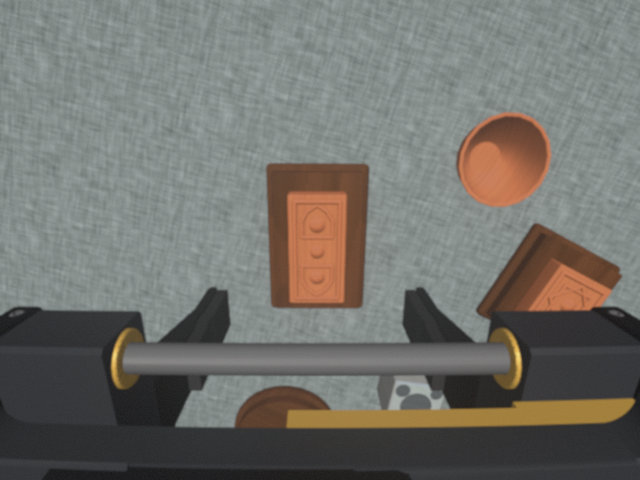

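```bash
python3 -m inch '{"gripper":[1,1,1,1,1,1,1],"delta_pos":[[0,0.7,0],[0,0.9,0],[0,0.9,0],[0,0.9,-0.2],[0,0.56,-0.5],[0,0,0],[0,0,0]],"rotation":[[0,0,0],[0,0,0],[0,0,0],[0,0,0],[0,0,0],[0,0,0],[0,0,0]]}' 20; python3 look.py w22; python3 pf.py w22 RS "(316,260)" 345 430 105.7 0
```

```text
time_s: 22.4
ee_pos: [429.4, 105.4, 86.7]
eef_rot: [-3.112, -0.426, 0.003]
ft_force: [-0.6, 0.0, 0.9]
finger_gap: 87.0
t 22.4 pos [429.4 105.4  86.7] xang 15.57 z [-1.9e-03  6.0e-04 -1.0e+00] gap 87.0 f [-0.6  0.   0.9]
RS [431.2 105.6] 0.0 rms 1.36 159
```

View pics/w22fit.png

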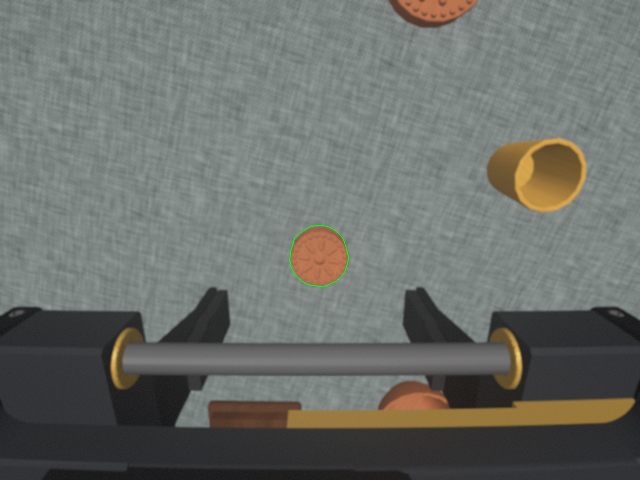

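```bash
python3 -m inch '{"gripper":[1,1,1,1,-1,-1,-1,-1,-1,-1],"delta_pos":[[0.036,0.01,-0.6],[0,0,-0.6],[0,0,-0.43],[0,0,0],[0,0,0],[0,0,0],[0,0,0],[0,0,0],[0,0,0],[0,0,0]],"rotation":[[0,0,0],[0,0,0],[0,0,0],[0,0,0],[0,0,0],[0,0,0],[0,0,0],[0,0,0],[0,0,0],[0,0,0]]}' 20; python3 look.py w23; python3 pf.py w23 RS "(316,300)" 335 431 105 0 0
```

```text
time_s: 23.7
ee_pos: [431.7, 106.4, 5.9]
eef_rot: [3.112, 0.426, -0.0]
ft_force: [0.1, -0.3, 0.4]
finger_gap: 39.0
t 23.7 pos [431.7 106.4   5.9] xang 15.59 z [-0.e+00 -1.e-04 -1.e+00] gap 39.0 f [ 0.1 -0.3  0.4]
RS [432.1 105.1] 0.0 rms 1.51 163
```

View pics/w23fit.png

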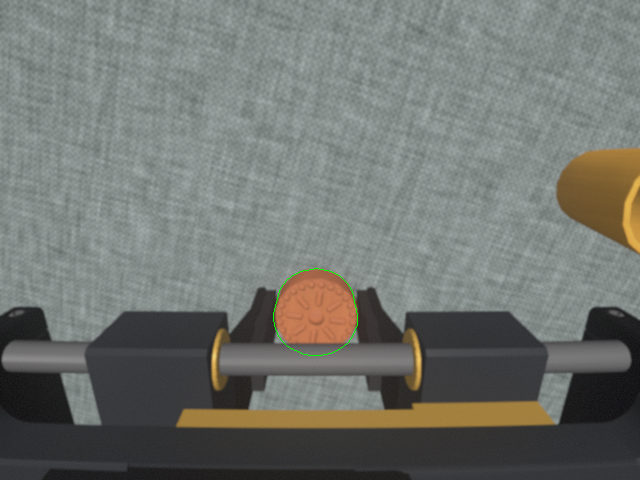

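```bash
python3 -m inch '{"gripper":[-1,-1,-1,-1,-1,-1,-1,-1,-1,-1],"delta_pos":[[0,0,0.3],[0,0,0.8],[0,0,0.9],[0.2,-0.4,0.7],[0.4,-0.8,0.2],[0.5,-0.95,0],[0.5,-0.95,0],[0.5,-0.95,0],[0.5,-0.95,0],[0.5,-0.95,0]],"rotation":[[0,0,0],[0,0,0],[0,0,0],[0,0,-0.3],[0,0,-0.4],[0,0,-0.4],[0,0,-0.4],[0,0,-0.4],[0,0,-0.4],[0,0,-0.4]]}' 20; python3 -m inch '{"gripper":[-1,-1,-1,-1,-1,-1,-1,-1],"delta_pos":[[0.5,-0.9,0],[0.4,-0.7,0],[0.13,-0.29,-0.3],[0,0,-0.6],[0,0,-0.7],[0,0,-0.2],[0,0,0],[0,0,0]],"rotation":[[0,0,0],[0,0,0],[0,0,0],[0,0,0],[0,0,0],[0,0,0],[0,0,0],[0,0,0]]}' 20;  python3 look.py w24; python3 pf.py w24 mRS "(316,240)" 265 638.1 -286.2 0
```

```text
time_s: 25.0
ee_pos: [587.3, -192.6, 150.2]
eef_rot: [-3.137, 0.168, 0.001]
ft_force: [0.5, -0.4, 0.6]
finger_gap: 39.3
time_s: 26.0
ee_pos: [639.2, -285.4, 62.5]
eef_rot: [3.137, -0.165, 0.004]
ft_force: [0.6, -0.4, -0.1]
finger_gap: 39.1
t 26.0 pos [ 639.2 -285.4   62.5] xang -6.0 z [ 2.3e-03 -8.0e-04 -1.0e+00] gap 39.1 f [ 0.6 -0.4 -0.1]
mRS [ 638.1 -287.3] 0.0 rms 0.53 162
```

View pics/w24fit.png

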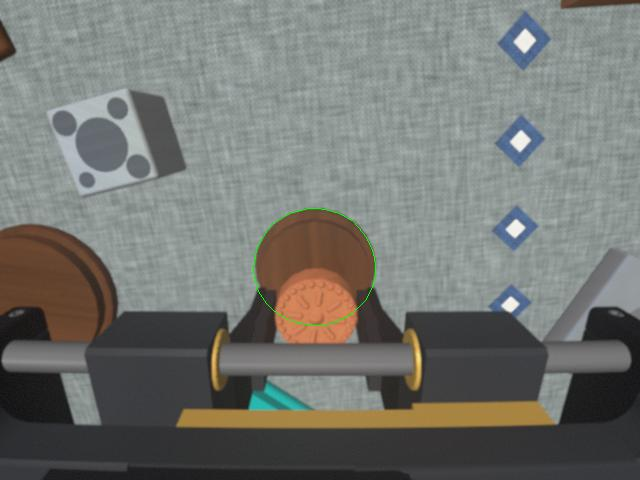

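```bash
python3 pf.py w24 RS "(316,300)" 330 639 -286 0 56.6; python3 - <<'E'
from h import *
# hsv check of plaque vs wood edges
i=cv2.imread('pics/w24.png');print(i[262:286:2,316].tolist())
E
```

```text
RS [ 638.5 -286.7] 0.0 rms 1.53 153
[[52, 77, 116], [56, 79, 119], [56, 79, 118], [63, 91, 145], [71, 101, 168], [69, 101, 167], [71, 103, 169], [69, 101, 168], [74, 108, 179], [87, 126, 204], [89, 130, 206], [84, 123, 200]]
```

```bash
python3 -m inch '{"gripper":[-1,-1,-1,-1,-1],"delta_pos":[[-0.008,-0.012,-0.3],[0,0,-0.3],[0,0,-0.12],[0,0,0],[0,0,0]],"rotation":[[0,0,0],[0,0,0],[0,0,0],[0,0,0],[0,0,0]]}' 20;  python3 look.py w25;  python3 pf.py w25 RS "(316,300)" 330 638 -287 0 20;  python3 pf.py w25 mRS "(316,250)" 265 638.1 -287.3 0
python3 -c "
import cv2
i=cv2.imread('pics/w25fit.png');cv2.imwrite('pics/w25c.png',cv2.resize(i[205:350,220:420],None,fx=4,fy=4))"
```

```text
time_s: 26.68
ee_pos: [637.8, -286.1, 24.4]
eef_rot: [-3.137, 0.165, 0.0]
ft_force: [-0.4, 0.5, -0.6]
finger_gap: 39.3
t 26.675 pos [ 637.8 -286.1   24.4] xang -6.02 z [-1.e-04  2.e-04 -1.e+00] gap 39.3 f [-0.4  0.5 -0.6]
RS [ 637.1 -286.9] 0.0 rms 1.64 153
mRS [ 638.2 -287.3] 0.0 rms 0.32 145
```

View pics/w25c.png

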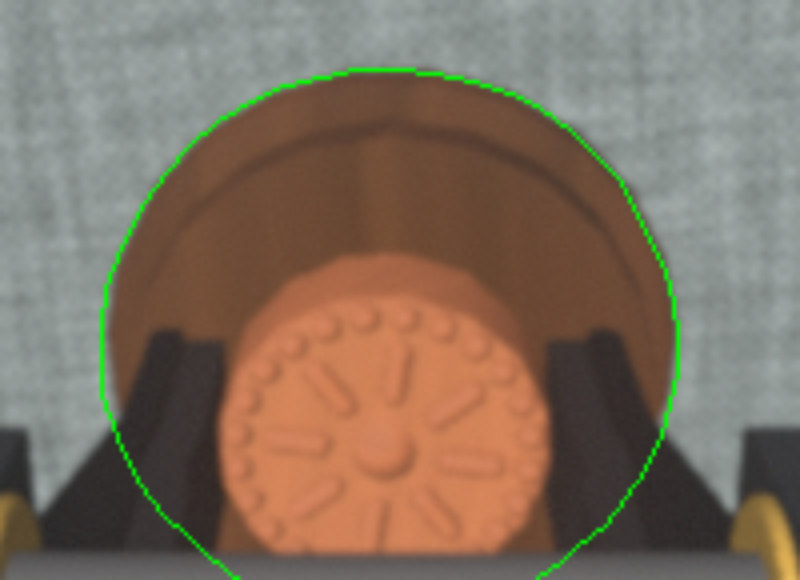

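```bash
python3 -m inch '{"gripper":[-1,-1,-1,-1,-1],"delta_pos":[[0.016,-0.006,0],[0,0,-0.015],[0,0,-0.01],[0,0,0],[0,0,0]],"rotation":[[0,0,0],[0,0,0],[0,0,0],[0,0,0],[0,0,0]]}' 20;  python3 look.py w26;  python3 pf.py w26 RS "(316,300)" 330 638 -287 0 18;  python3 pf.py w26 mRS "(316,250)" 265 638.1 -287.3 0
```

```text
time_s: 27.35
ee_pos: [638.8, -286.5, 23.9]
eef_rot: [3.137, -0.165, 0.001]
ft_force: [-0.7, 0.4, 3.3]
finger_gap: 39.3
t 27.35 pos [ 638.8 -286.5   23.9] xang -6.03 z [ 3.e-04 -3.e-04 -1.e+00] gap 39.3 f [-0.7  0.4  3.3]
RS [ 638.1 -287.9] 0.0 rms 1.51 153
mRS [ 638.1 -287.4] 0.0 rms 0.33 145
```

```bash
python3 -m inch '{"gripper":[1,1,1,1,1,1,1,1],"delta_pos":[[0,0,0],[0,0,0],[0,0,0],[0,0,0.1],[0,0,0.9],[0,0,1],[0,0,0],[0,0,0]],"rotation":[[0,0,0],[0,0,0],[0,0,0],[0,0,0],[0,0,0],[0,0,0],[0,0,0],[0,0,0]]}' 20; python3 look.py w27; python3 pf.py w27 RS "(316,245)" 300 638 -287 0 18;python3 pf.py w27 mRS "(316,215)" 300 638 -287 0
```

```text
time_s: 28.4
ee_pos: [638.4, -286.5, 123.4]
eef_rot: [3.137, -0.165, -0.0]
ft_force: [0.3, -0.7, -0.8]
finger_gap: 86.9
t 28.4 pos [ 638.4 -286.5  123.4] xang -6.02 z [-3.e-04 -4.e-04 -1.e+00] gap 86.9 f [ 0.3 -0.7 -0.8]
RS [ 637.9 -286.9] 0.0 rms 1.23 148
mRS [ 638.  -286.2] 0.0 rms 1.61 263
```

View pics/w27.png

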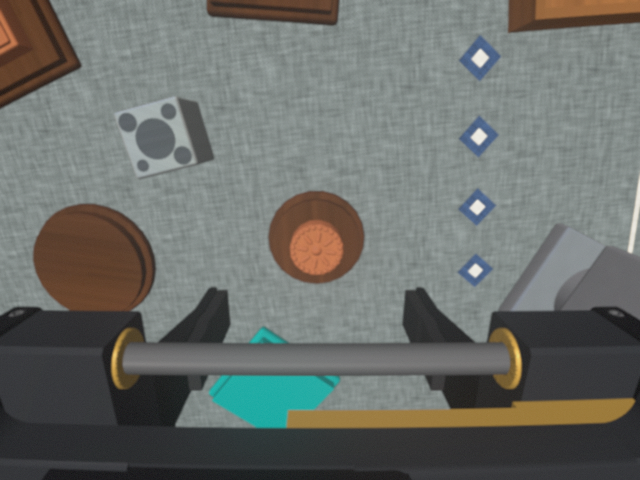

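```bash
python3 wf.py w27 "dict(mRL=(94,259))"; python3 -m inch '{"gripper":[1,1,1,1,1,1,1,1,1,1],"delta_pos":[[-0.2,0.5,0],[-0.3,0.95,0],[-0.3,0.95,0],[-0.33,1,0],[-0.33,1,0],[-0.33,1,0],[-0.33,1,0],[-0.33,1,0],[-0.33,1,0],[-0.33,1,0]],"rotation":[[0,0,0],[0,0,0],[0,0,0],[0,0,0],[0,0,0],[0,0,0],[0,0,0],[0,0,0],[0,0,0],[0,0,0]]}' 20; python3 -m inch '{"gripper":[1,1,1,1,1,1],"delta_pos":[[-0.33,1,0],[-0.3,1,0],[-0.38,1.0,0],[-0.03,0.19,-0.7],[0,0,0],[0,0,0]],"rotation":[[0,0,0],[0,0,0],[0,0,0],[0,0,0],[0,0,0],[0,0,0]]}' 20; python3 look.py w28; python3 pf.py w28 RL "(316,260)" 335 447.5 292.5 0
```

```text
w27 mRL 10138 [ 450.8 -287.7] 0.0 rms 3.12
time_s: 29.7
ee_pos: [481.6, 184.3, 122.4]
eef_rot: [3.136, -0.166, -0.003]
ft_force: [1.2, 0.4, -0.2]
finger_gap: 87.1
time_s: 30.45
ee_pos: [431.4, 342.1, 88.4]
eef_rot: [3.136, -0.167, -0.001]
ft_force: [0.5, -0.4, 0.4]
finger_gap: 86.8
t 30.45 pos [431.4 342.1  88.4] xang -6.08 z [-9.e-04 -8.e-04 -1.e+00] gap 86.8 f [ 0.5 -0.4  0.4]
RL [448.2 289.9] 0.0 rms 1.39 150
```

View pics/w28fit.png

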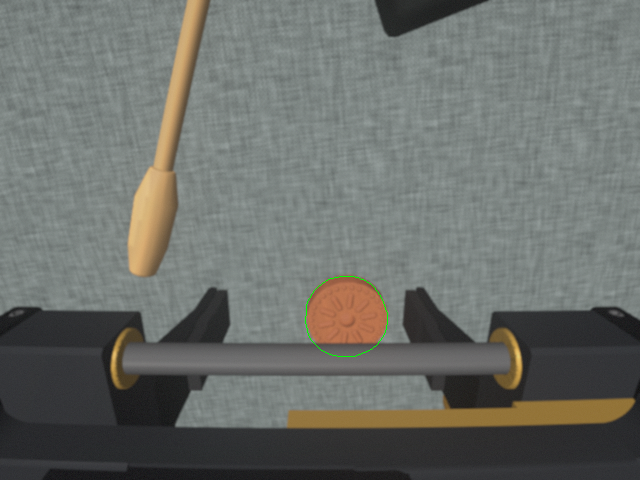

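```bash
python3 -m inch '{"gripper":[1,1,1,1,1],"delta_pos":[[0.17,-0.5,0],[0.16,-0.5,0],[0,0,0],[0,0,0],[0,0,0]],"rotation":[[0,0,0],[0,0,0],[0,0,0],[0,0,0],[0,0,0]]}' 20; python3 look.py w29; python3 pf.py w29 RL "(316,260)" 335 447.5 291 0
```

```text
time_s: 31.12
ee_pos: [447.4, 294.1, 89.1]
eef_rot: [-3.137, 0.163, -0.001]
ft_force: [-1.0, -0.3, -0.4]
finger_gap: 87.1
t 31.125 pos [447.4 294.1  89.1] xang -5.96 z [ 6.e-04  8.e-04 -1.e+00] gap 87.1 f [-1.  -0.3 -0.4]
RL [448.1 292. ] 0.0 rms 1.26 238
```

View pics/w29fit.png

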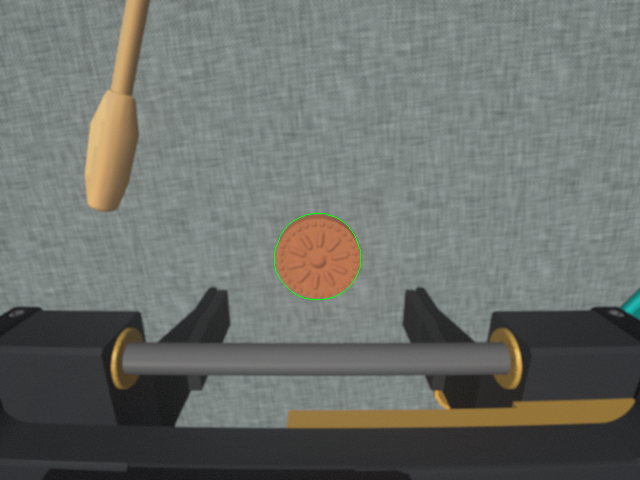

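```bash
python3 -m inch '{"gripper":[1,1,1,1,-1,-1,-1,-1,-1,-1],"delta_pos":[[0.014,-0.03,-0.6],[0,0,-0.6],[0,0,-0.48],[0,0,0],[0,0,0],[0,0,0],[0,0,0],[0,0,0],[0,0,0],[0,0,0]],"rotation":[[0,0,0],[0,0,0],[0,0,0],[0,0,0],[0,0,0],[0,0,0],[0,0,0],[0,0,0],[0,0,0],[0,0,0]]}' 20; python3 look.py w30; python3 pf.py w30 RL "(316,300)" 335 448 292 0 0
```

```text
time_s: 32.42
ee_pos: [448.8, 291.7, 5.2]
eef_rot: [3.137, -0.165, 0.001]
ft_force: [-0.8, -1.4, 5.5]
finger_gap: 59.3
t 32.425 pos [448.8 291.7   5.2] xang -6.03 z [ 9.e-04 -1.e-04 -1.e+00] gap 59.3 f [-0.8 -1.4  5.5]
RL [448.2 291.1] 0.0 rms 1.65 223
```

View pics/w30fit.png

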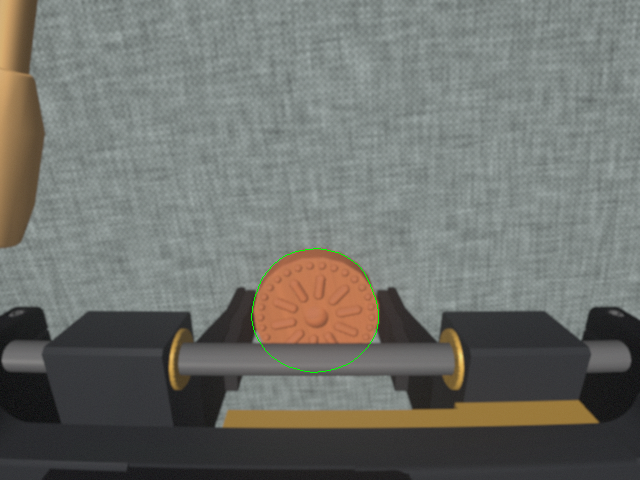

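```bash
python3 -m inch '{"gripper":[-1,-1,-1,-1,-1,-1,-1,-1,-1,-1],"delta_pos":[[0,0,0.3],[0,0,0.8],[0,0,0.9],[0.2,-0.4,0.7],[0.2,-0.8,0.2],[0,-1,0],[0,-1,0],[0,-1,0],[0,-1,0],[0,-1,0]],"rotation":[[0,0,0],[0,0,0],[0,0,0],[0,0,0],[0,0,0],[0,0,0],[0,0,0],[0,0,0],[0,0,0],[0,0,0]]}' 20; python3 -m inch '{"gripper":[-1,-1,-1,-1,-1,-1,-1,-1,-1,-1],"delta_pos":[[0,-1,0],[0,-1,0],[0,-1,0],[-0.2,-1,0],[-0.15,-0.9,0],[0,-0.48,-0.3],[0,0,-0.6],[0,0,-0.6],[0,0,-0.2],[0,0,0]],"rotation":[[0,0,0],[0,0,0],[0,0,0],[0,0,0],[0,0,0],[0,0,0],[0,0,0],[0,0,0],[0,0,0],[0,0,0]]}' 20;  python3 look.py w31; python3 pf.py w31 mRL "(316,220)" 255 451 -287.5 0; python3 pf.py w31 RL "(316,300)" 335 451 -289 0 58
```

```text
time_s: 33.72
ee_pos: [468.1, -19.9, 150.1]
eef_rot: [3.136, -0.164, 0.001]
ft_force: [0.3, -1.0, -1.0]
finger_gap: 59.3
time_s: 34.98
ee_pos: [450.8, -287.1, 64.7]
eef_rot: [-3.137, 0.164, 0.0]
ft_force: [-0.3, -0.4, -0.4]
finger_gap: 59.4
t 34.975 pos [ 450.8 -287.1   64.7] xang -5.99 z [-2.e-04  6.e-04 -1.e+00] gap 59.4 f [-0.3 -0.4 -0.4]
mRL [ 452.6 -288.3] 0.0 rms 0.47 195
RL [ 450.3 -287.8] 0.0 rms 1.11 223
```

View pics/w31.png

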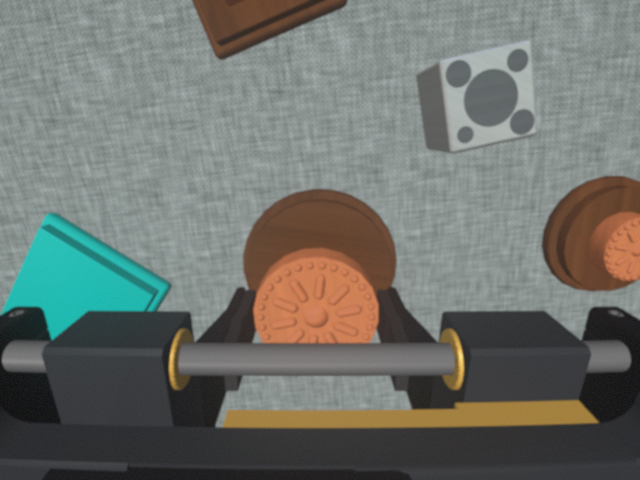

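```bash
python3 -m inch '{"gripper":[-1,-1,-1,-1,-1],"delta_pos":[[0.044,-0.01,-0.3],[0,0,-0.3],[0,0,-0.16],[0,0,0],[0,0,0]],"rotation":[[0,0,0],[0,0,0],[0,0,0],[0,0,0],[0,0,0]]}' 20;  python3 look.py w32;  python3 pf.py w32 RL "(316,300)" 330 452 -288 0 20;  python3 pf.py w32 mRL "(316,235)" 255 452 -288 0
python3 -c "
import cv2
i=cv2.imread('pics/w32fit.png');cv2.imwrite('pics/w32c.png',cv2.resize(i[185:350,200:440],None,fx=3.3,fy=3.3))"
```

```text
time_s: 35.65
ee_pos: [453.4, -287.9, 26.8]
eef_rot: [3.137, -0.165, 0.001]
ft_force: [0.3, 1.5, -1.0]
finger_gap: 59.2
t 35.65 pos [ 453.4 -287.9   26.8] xang -6.01 z [ 5.e-04 -1.e-04 -1.e+00] gap 59.2 f [ 0.3  1.5 -1. ]
RL [ 452.8 -288.8] 0.0 rms 1.05 213
mRL [ 452.4 -288.1] 0.0 rms 0.37 188
```

View pics/w32c.png

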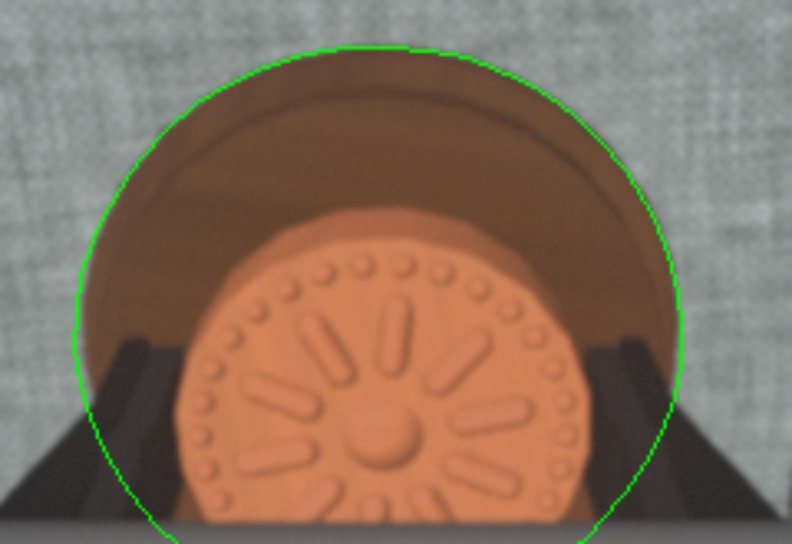

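Centred within 0.8 mm; nudge and lower.

```bash
python3 -m inch '{"gripper":[-1,-1,-1,-1,-1],"delta_pos":[[-0.008,0.01,-0.03],[0,0,-0.02],[0,0,-0.01],[0,0,0],[0,0,0]],"rotation":[[0,0,0],[0,0,0],[0,0,0],[0,0,0],[0,0,0]]}' 20;  python3 look.py w33;  python3 pf.py w33 RL "(316,300)" 330 452 -288 0 18;  python3 pf.py w33 mRL "(316,235)" 255 452 -288 0
```

```text
time_s: 36.33
ee_pos: [452.7, -287.5, 23.6]
eef_rot: [3.137, -0.165, 0.0]
ft_force: [0.2, 0.0, -1.5]
finger_gap: 59.1
t 36.325 pos [ 452.7 -287.5   23.6] xang -6.02 z [ 1.e-04 -0.e+00 -1.e+00] gap 59.1 f [ 0.2  0.  -1.5]
RL [ 452.1 -287.9] 0.0 rms 1.17 214
mRL [ 452.4 -288.1] 0.0 rms 0.36 185
```

```bash
python3 -m inch '{"gripper":[-1,-1,-1],"delta_pos":[[0,0,-0.012],[0,0,0],[0,0,0]],"rotation":[[0,0,0],[0,0,0],[0,0,0]]}' 20
```

```text
time_s: 36.75
ee_pos: [452.7, -287.5, 23.2]
eef_rot: [3.137, -0.165, 0.0]
ft_force: [-1.5, 0.3, 2.4]
finger_gap: 59.4
```

```bash
python3 -m inch '{"gripper":[1,1,1,1,1,1,1,1],"delta_pos":[[0,0,0],[0,0,0],[0,0,0],[0,0,0.1],[0,0,0.9],[0,0,1],[0,0,0],[0,0,0]],"rotation":[[0,0,0],[0,0,0],[0,0,0],[0,0,0],[0,0,0],[0,0,0],[0,0,0],[0,0,0]]}' 20; python3 look.py w34; python3 pf.py w34 RL "(316,250)" 300 452 -288 0 18;python3 pf.py w34 mRL "(316,205)" 300 452 -288 0
python3 -m inch '{"gripper":[1,1,1,1,1,1,1],"delta_pos":[[0.3,-0.5,0.6],[0.5,-0.6,0.8],[0.5,-0.6,0.8],[0.4,-0.4,0.4],[0,0,0],[0,0,0],[0,0,0]],"rotation":[[0,0,0],[0,0,0],[0,0,0],[0,0,0],[0,0,0],[0,0,0],[0,0,0]]}'; python3 look.py w35;python3 - <<'E'
from h import *
p,d=r.capture("top");cv2.imwrite("pics/top1.png",p)
E
```

```text
time_s: 37.75
ee_pos: [452.4, -287.5, 122.9]
eef_rot: [3.137, -0.165, -0.0]
ft_force: [-0.6, 0.3, -0.8]
finger_gap: 86.8
t 37.75 pos [ 452.4 -287.5  122.9] xang -6.03 z [-3.e-04 -5.e-04 -1.e+00] gap 86.8 f [-0.6  0.3 -0.8]
RL [ 452.1 -287.1] 0.0 rms 0.91 225
mRL [ 452.3 -287.1] 0.0 rms 1.43 340
time_s: 38.67
ee_pos: [536.7, -391.3, 251.5]
eef_rot: [-3.136, 0.163, 0.004]
ft_force: [0.1, -0.6, -0.2]
finger_gap: 86.3
t 38.675 pos [ 536.7 -391.3  251.5] xang -5.96 z [-0.0024  0.0011 -1.    ] gap 86.3 f [ 0.1 -0.6 -0.2]
```

View pics/w35.png

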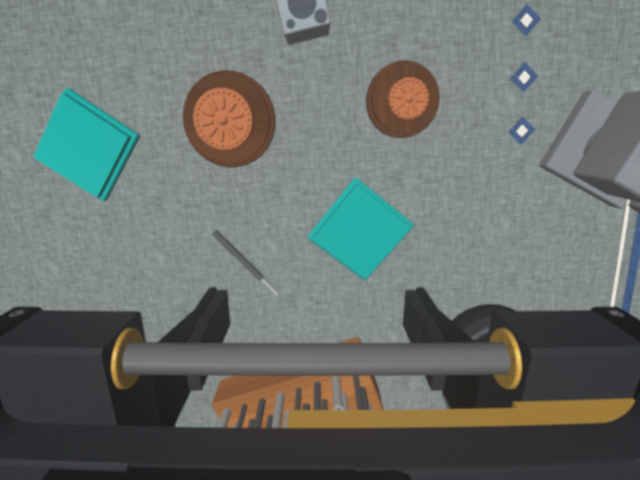

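View pics/top1.png

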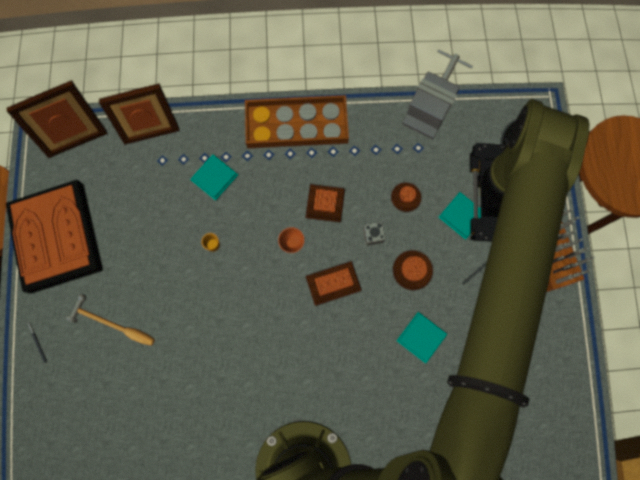

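View pics/w34.png

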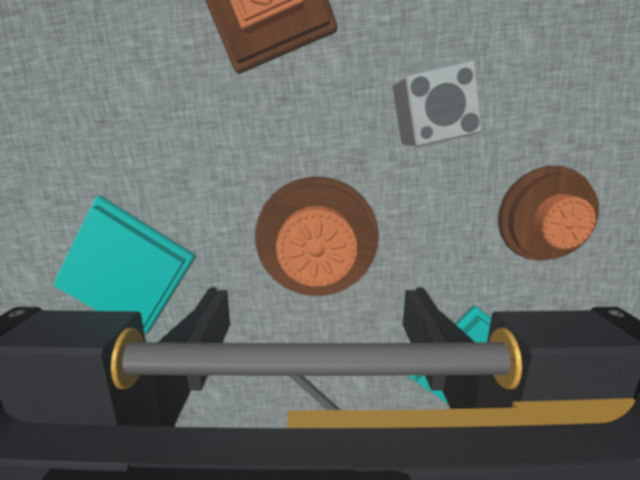

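```bash
python3 - <<'E'
from h import *
a=cv2.imread("pics/top0.png");b=cv2.imread("pics/top1.png");d=cv2.absdiff(a,b).max(2)
print("bowl diff",d[222:256,275:308].max(),"cup",d[228:256,198:222].max(),"cube",d[222:245,364:388].max())
c=cam("top")
for k,px in dict(SQ=(325,202),OB=(334,281),RL=(413,270),RS=(406,194)).items():
    g=back([px],30,c)[0];cn,_=blob(mask(b,"copper"),px,1)
    v,e=fit(k,cn,c,(g[0],g[1],None),18)
    g=back([px],18,c)[0]; m=mask(b,"wood")|mask(b,"copper");cn,_=blob(m,px)
    w,e2=fit("m"+k,cn,c,(g[0],g[1],None))
    print(k,v[:2].round(1),np.degrees(v[2]).round(1)%90,e.round(2),w[:2].round(1),np.degrees(w[2]).round(1)%90,e2.round(2))
E
```

```text
bowl diff 12 cup 12 cube 11
SQ [521.5 -21.4] 79.1 2.63 [634.6 -82.4] 80.1 0.78
OB [525.2 -38.9] 81.5 2.63 [431.5 -91.7] 15.1 0.67
RL [557.5  13.7] 0.0 2.97 [ 454.3 -287.7] 0.0 0.74
RS [533.6 -14. ] 0.0 2.96 [ 640.4 -286.4] 0.0 0.85
```

```bash
python3 - <<'E'
from h import *
b=cv2.imread("pics/top1.png");c=cam("top")
B,G,R=[b[...,i].astype(int) for i in range(3)]
print(b[270,413],b[281,334],b[258,413])
M=((R-B>60)&(R>100)).astype(np.uint8)*255
for k,px,g in (("SQ",(325,202),(632,-83,-.17)),("OB",(334,281),(430,-92,.27)),("RL",(413,270),(452,-287,0)),("RS",(406,194),(638,-286,0))):
    n,l,s,ce=cv2.connectedComponentsWithStats(M);j=1+np.argmin(np.hypot(*(ce[1:]-px).T))
    cn=max(cv2.findContours((l==j).astype(np.uint8),0,1)[0],key=cv2.contourArea)
    v,e=fit(k,cn,c,g,18);print(k,s[j,4],v[:2].round(1),np.degrees(v[2]).round(1),e.round(2))
E
```

```text
[ 33  73 146] [ 28  67 139] [ 33  72 143]
SQ 441 [635.1 -83.1] -10.1 0.42
OB 632 [432.2 -92.8] 15.1 0.31
RL 492 [ 454.5 -288.1] 0.0 0.41
RS 206 [ 641.6 -287.7] 0.0 0.47
```

```bash
python3 -c "
from bench import r
print(r.job_done(), r.state()['time_s'])"
```

```text
the job is handed in; nothing more can be done
the job is handed in; nothing more can be done
```

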